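# Set up the small mill: stand, index and dial

## Robot

A 6-joint arm with a two-finger parallel gripper is mounted at the origin on the work surface; the furniture and walls round the work are solid. World frame = base frame: x ahead of the robot, y to its left, z up, the work surface at z = 0. Lengths are in m, angles in rad, forces in N, time in s.
With the tool pointing down it reaches from about 0.325 to 0.9 m from the base axis. Payload 3.5 kg.
Tool frame: the origin (TCP) lies midway between the tips of the shut fingers; the grasp point (between the pads) lies 19 mm behind it (env.grip_depth is the distance from the TCP to the grasp point, in m); z points along the fingers, y is the direction in which the jaws open and shut (so a half turn about z gives the same grasp; the last joint's range is limited). The gripper opens to 85 mm and grips with 20 to 120 N. Pads are 22 mm wide; open, the fingers measure 114 mm over their backs; the gripper's body (76 mm by 85 mm) begins 54 mm behind the grasp point. The pads swing forward as they close: fully open they stand 13 mm farther back than shut.
Start: joints at [1.197, 0.276, -0.026, 1.268, 0, 1.467], TCP at [0.167, 0.602, 0.231] pointing down, gripper open.
Joint ranges: [-3.12, 3.12], [-0.85, 1.88], [-1.08, 1.24], [-1.95, 2.15], [-1.57, 1.53], [-3.14, 3.14]. Speed limits (rad/s): [2.57, 2.57, 3.14, 3.14, 3.14, 3.14].

## Interface

Orientations are given as a rotation vector (axis times angle).
In Python, from bench import env, snapshot, camera_model gives the robot as it stands. The module is installed in compiled form; this text tells all that it offers.
- The arm moves only by the tool step_arm, never from a script. Its argument "rows" is one flat list of numbers, 5 for each row, row after row: the finger opening in m, from 0 to 0.0854, then the shift along the world's x, y, z in m, then the turn about the world's z in degrees. In form: [hand, tx, ty, tz, roll, hand, tx, ty, tz, roll, ...]. A call has exactly 5 rows; each row shifts and turns the pose as measured when the row begins; what a row does not reach is not made up. A row lasts 1/12 s, in which the tool goes at most 41.7 mm and 7.16 degrees, less where a joint would pass 70% of its speed; a pose out of reach is approached as far as the arm can. A call with a gripper value outside its range is refused whole. The fingers move at their own pace and stop on an object; the grip force is fixed at half the most. Time passes only in rows, so rows that do not move let the fingers close, or fill a call up. It gives the time, the measured TCP pose, the force and the opening at its end, in the units of the state.
- env.state(): the state, without advancing time (a new reading comes with each control period).
- snapshot(name): name is "scene" or "top" or "wrist"; returns (picture, depth): 420x560x3 uint8, red, green, blue; 420x560 float32, m along the optical axis (not along the pixel's ray), 0 where there is no reading.
- camera_model(name): a dict with "fov_y" (degrees; the focal length in pixels is half the picture's height over the tangent of half this angle, whatever the lens; pixels are square), "cx", "cy" (the principal point, pixels), "k1" (the pictures are not rectified: a ray, as slopes to the right and down, at radius r is drawn at 1 + k1 r^2 times it, then the intrinsics apply), "position" and "attitude" of the camera in the world. Camera axes: x right, y up, looking along -z (the intrinsics and any distortion apply to the point x, -y, -z); pixel columns grow to the right and rows downward; lengths in m; the calibration is good to about 2 mm. A picture is of the moment at which its call begins: read the wrist's pose just before it. camera_model takes no time and is no camera call; for the wrist camera it gives the pose at the moment of the call.
- env.hand_in(): hands the job in, once; it reports no verdict.
The state is a dict: "clock": time; "joint_pos": joint angles; "qd": joint speeds; "joint_efforts": joint torques, N m; "tcp_pos": TCP position; "tool_rot": TCP orientation; "contact_force": force on the tool from outside, world axes, zero at the start; "ft_torque": the same for the moment, N m; "grip_width": finger opening in m.
Only numpy, scipy, OpenCV 4.12 (cv2) and the standard library are available. Lean on these libraries where they do the work, as an engineer would, in place of code of your own. Each camera call takes 0.05 s, during which the arm holds its last target.

## Task

Get the small mill ready. Take the eight-sided steel cup from its sloping rest, stand it upright on the open table and let go; then take it again from above and set it down gently, upright in the middle of the mill's round plate, with its lug squarely facing the raised pointer on the ring round the plate. Then turn the mill's dial to the third short mark after off (the long mark) and leave everything else where it stands.

Things in the scene. Friction and masses are not known exactly. Their poses are not given: they have to be found in the camera images.
- cup_center (a point): Middle (half-way up, on the axis) of the loose mill cup: closed eight-sided steel prism, 50 mm across flats, 95 mm high with its black lid (top 6 mm, 43 mm across), 0.17 to 0.36 kg. z = its axis from foot to lid, x = out of the facet that carries the lug; facets face every 45 degrees from x.
- cup: The same cup, origin at the centre of its foot; axes as cup_center. It starts lying on the rest: lid end up toward the robot, axis rising 35 degrees, lug uppermost, foot against the lip.
- lug_tip (a point): Tip of the cup's one black locking lug: 12 mm wide, 14 mm high, standing 15 mm out of the facet, 40 mm from the axis along the cup's x, 16 mm above the foot (31.5 mm below cup_center). Fingers 30 mm or more above the foot clear it.
- rest: Fixed steel draining rest, foot 125 x 62 mm. Origin: centre of its underside; x = away from the robot at yaw 0. A 40 mm wide slope rises 35 degrees to its -x end, lip at the low end; the cup's middle lies about 93 mm above the table over the origin. The table beside it at +y (robot's left) is clear: stand the cup there, 100 to 120 mm along the rest's y from the origin.
- plate_center (a point): Centre of the top of the fixed mill's round steel plate, 80 mm across, flat, 55 mm above the table. x, y = the mill's own axes. The control pod with the dial stands on the mill's +y side, its centre 100 mm from the plate's; pod 86 x 86 mm, top 80 mm above the table.
- index_mark (a point): Top of the raised dark pointer block (10 mm wide, 68 mm above the table) on the aluminium ring round the plate (inner radius 48 mm, 1 mm above the plate), 52 mm from the plate's centre. x = from the plate's centre outward through the pointer: the cup's x must point this way. The ring is clamped at a different angle each time and does not turn.
- dial (a joint): The mill's dial, rad: 0 = off (pointer at the long mark), growing clockwise seen from above, click stops every 0.4 rad, end stops at 0 and 1.6. The short marks are at 0.4, 0.8, 1.2 and 1.6: the third is 1.2. It starts at off or the first mark. A click takes about 0.03 N m; let go, it settles to the nearer stop.
- dial_grip (a point): On the dial's axis, at the height to grip its upright bar, 108 mm above the table. x = the way the dial points (along the bar). Bar 42 mm long, 10 mm thick, from 86 to 116 mm above the table, on a disc 46 mm across.
- mill: The mill's fixed body (round base 112 mm across, and pod), origin on the table under the plate's centre.
- salt_jar: small round spice jar, 45 mm across, 106 mm high, at the back (a bystander; leave it)
- tape_roll: roll of packing tape lying flat, 83 mm across, 24 mm high, behind the wash tub (a bystander; leave it)
- plum_cup: clear lidded cup of plums, 113 mm across, 52 mm high, beyond the wash tub (a bystander; leave it)
- black_pen: marker pen, 17 x 130 x 20 mm, lying in front of the mill (a bystander; leave it)
- spray_bottle: white spray bottle, 59 x 102 x 240 mm, behind the right of the wash tub (a bystander; leave it)

How it is judged:
By the outcome, as a careful person would: the job done as asked, in the order asked, and still so for the second after the job is handed in, with the robot touching nothing.
It also fails if it takes over 72 s, if anything falls off the work surface, if the arm or the gripper's body presses on something with over 40 N, if the wrist force passes 120 N, or if a joint passes its speed limit or range.

## Working session

There is one attempt and no reset: what is moved stays moved. The work goes in short steps, Python scripts to look and compute and a tool call to move; the robot and the scene stay as the last step left them, time stands still between calls to the robot, and variables do not carry over. Pictures are saved under pics/ and viewed, and the job is handed in when it is done.

Besides the shell and the picture viewer there is one more tool, called after "Emit:" by a JSON object that holds its "method" and its "body". step_arm: Moves the arm, as the interface text tells. Its arguments: {"type":"object","properties":{"rows":{"type":"array","items":{"type":"number"}}},"required":["rows"]}

```bash
mkdir -p pics; cat > h.py <<'E'
import numpy as np, cv2
from bench import env, snapshot, camera_model
from scipy.spatial.transform import Rotation as R
def rot(a):
    a=np.array(a,float)
    if a.shape==(3,3): return a
    if a.size==4: return R.from_quat(a).as_matrix()
    return R.from_rotvec(a).as_matrix()
class Cam:
    def __init__(s,name,m=None):
        m=m or camera_model(name); s.m=m
        s.f=210/np.tan(np.radians(m['fov_y'])/2); s.R=rot(m['attitude']); s.p=np.array(m['position'])
        s.K=np.array([[s.f,0,m['cx']],[0,s.f,m['cy']],[0,0,1.]]); s.d=np.array([m['k1'],0,0,0.])
    def ray(s,uv):
        n=cv2.undistortPoints(np.array(uv,float).reshape(-1,1,2),s.K,s.d)[:,0]
        return n
    def dirs(s,uv):
        n=s.ray(uv); return np.c_[n[:,0],-n[:,1],-np.ones(len(n))]@s.R.T
    def plane(s,uv,z):
        d=s.dirs(uv); t=(z-s.p[2])/d[:,2]; return s.p+d*t[:,None]
    def depth(s,uv,dep):
        return s.p+s.dirs(uv)*np.array(dep)[:,None]
    def proj(s,P):
        q=(np.atleast_2d(P)-s.p)@s.R; q=np.c_[q[:,0],-q[:,1],-q[:,2]]
        return cv2.projectPoints(q,np.zeros(3),np.zeros(3),s.K,s.d)[0][:,0]
    def cloud(s,dep):
        v,u=np.nonzero(dep>0); return np.c_[u,v], s.depth(np.c_[u,v],dep[v,u])
def save(n,im): cv2.imwrite('pics/'+n,cv2.cvtColor(im,cv2.COLOR_RGB2BGR))
E
python3 - <<'E'
from h import *
print({k:np.round(v,4) for k,v in env.state().items()}, env.grip_depth)
for n in ['scene','top']:
    m=camera_model(n); print(n,m)
    im,d=snapshot(n); np.savez(f'{n}0.npz',im=im,d=d); save(f'{n}0.png',im)
E
```

```text
{'clock': np.float64(0.0), 'joint_pos': array([ 1.1966,  0.2771, -0.0279,  1.268 , -0.    ,  1.4674]), 'qd': array([ 0.0006, -0.0018,  0.0005,  0.0021,  0.0008, -0.0017]), 'joint_efforts': array([ 0.00000e+00, -4.45509e+01,  2.95201e+01,  1.65000e-02,
        0.00000e+00, -0.00000e+00]), 'tcp_pos': array([0.1669, 0.6015, 0.2302]), 'tool_rot': array([-0.424 , -3.1123,  0.0034]), 'contact_force': array([-0.339 ,  0.2053, -0.101 ]), 'ft_torque': array([-0.0469,  0.012 , -0.0521]), 'grip_width': np.float64(0.0856)} 0.0187
scene {'fov_y': 44.418652314268925, 'cx': 277.13205495604814, 'cy': 214.99910357105207, 'k1': -0.12280351236500568, 'position': array([1.09715615, 0.66477653, 0.80863241]), 'attitude': array([0.36671269, 1.09895594, 2.28948143])}
top {'fov_y': 55.90208736663949, 'cx': 281.122688804905, 'cy': 210.42674282365044, 'k1': 0.01373174899760569, 'position': array([ 0.50943765, -0.04798972,  0.93319579]), 'attitude': array([ 0.0525211 , -0.06441316, -1.59100371])}
```

View pics/scene0.png

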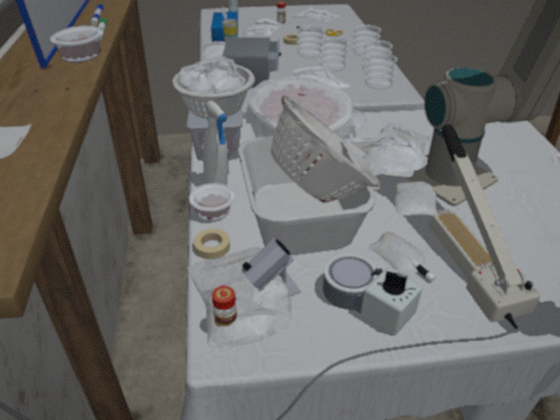

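View pics/top0.png

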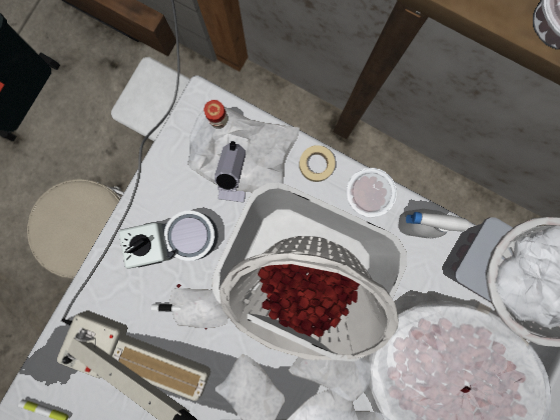

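```bash
python3 - <<'E'
from h import *
for n in ['scene','top']:
    c=Cam(n); print(n,c.proj([[0,0,0],[.167,.602,.231],[.5,0,0],[.5,.3,0],[.7,.3,0],[.7,0,0]]).round())
T=np.load('top0.npz'); im=T['im']; c=Cam('top')
print([c.depth([p],[T['d'][p[1],p[0]]]).round(3) for p in [(230,165),(190,235),(140,243),(215,110),(230,195)]])
big=cv2.resize(im[60:290,100:360],None,fx=3,fy=3,interpolation=cv2.INTER_CUBIC); save('topz.png',big[:,:800])
S=np.load('scene0.npz'); big=cv2.resize(S['im'][220:350,190:440],None,fx=3.2,fy=3.2,interpolation=cv2.INTER_CUBIC); save('scz.png',big)
E
```

```text
scene [[447. 176.]
 [674. 256.]
 [311. 247.]
 [407. 328.]
 [332. 380.]
 [240. 284.]]
top [[ 262.  468.]
 [-108.  455.]
 [ 258.  244.]
 [ 130.  247.]
 [ 130.  163.]
 [ 257.  160.]]
[array([[0.666, 0.049, 0.124]]), array([[0.524, 0.147, 0.054]]), array([[0.509, 0.237, 0.114]]), array([[0.788, 0.081, 0.108]]), array([[0.617, 0.064, 0.006]])]
```

View pics/topz.png

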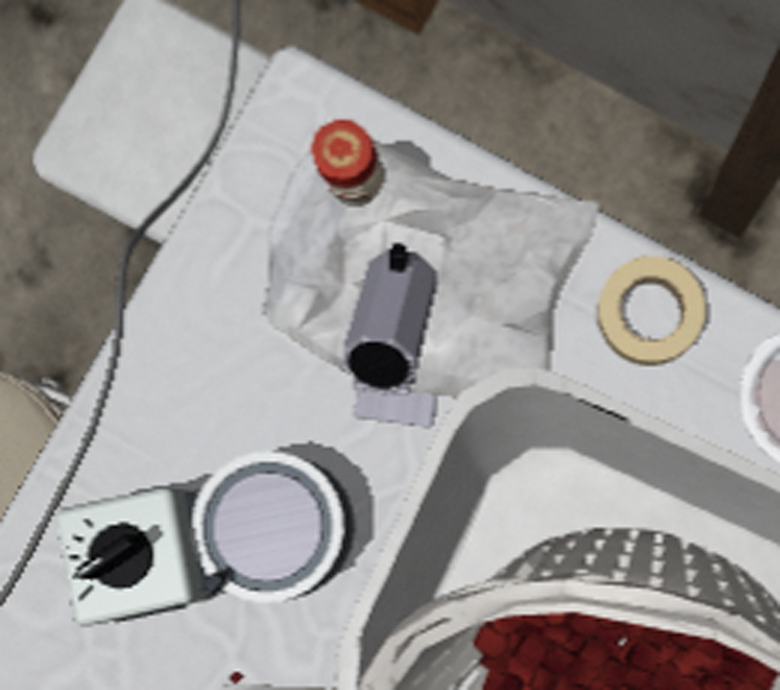

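View pics/scz.png

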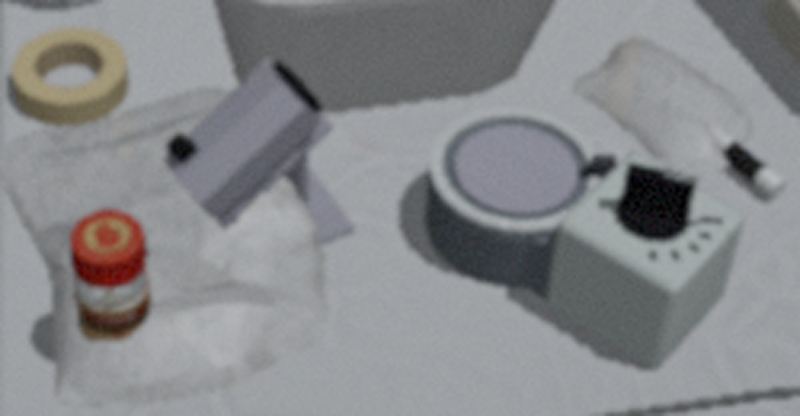

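```bash
python3 - <<'E'
from h import *
np.set_printoptions(suppress=True,precision=4)
pts={}
for n in ['top','scene']:
    T=np.load(n+'0.npz'); im=T['im']; d=T['d']; c=Cam(n); uv,P=c.cloud(d)
    col=im[uv[:,1],uv[:,0]].astype(int)
    # cup region
    m=(abs(P[:,0]-.665)<.09)&(abs(P[:,1]-.05)<.08)&(P[:,2]>.045)&(P[:,2]<.2)
    Q=P[m]; C=col[m]
    print(n,m.sum(), Q.min(0),Q.max(0))
    dark=C.max(1)<50
    print(' dark',dark.sum())
    for lab,sel in [('lid',dark&(Q[:,0]<.66)),('lug',dark&(Q[:,0]>.67))]:
        if sel.sum(): print(lab,sel.sum(),Q[sel].mean(0),Q[sel].min(0),Q[sel].max(0), uv[m][sel].mean(0))
    # top facet normal: fit plane ransac to non dark
    q=Q[~dark]; rng=np.random.default_rng(0); best=None
    for it in range(8):
        bi=None
        bb=0
        for k in range(400):
            a=q[rng.choice(len(q),3,False)]; nn=np.cross(a[1]-a[0],a[2]-a[0]); L=np.linalg.norm(nn)
            if L<1e-5: continue
            nn/=L; inl=abs((q-a[0])@nn)<.0012
            if inl.sum()>bb: bb=inl.sum(); bi=inl
        if bi is None or bb<25: break
        cc=q[bi].mean(0); nn=np.linalg.svd(q[bi]-cc)[2][2]; nn*=np.sign(nn[2])
        print('  facet',bb,'n',nn,'c',cc, 'd',nn@cc); q=q[~bi]
        if len(q)<25: break
    # heights around tub
T=np.load('top0.npz');c=Cam('top');uv,P=c.cloud(T['d'])
H=np.zeros((20,20))
for i,x in enumerate(np.arange(.5,.8,.02)):
    print(round(x,2),[round(float(P[(abs(P[:,0]-x)<.01)&(abs(P[:,1]-y)<.01)][:,2].max(initial=-1)),3) for y in np.arange(.26,-.1,-.02)])
E
```

```text
top 2396 [ 0.575  -0.03    0.0451] [0.7543 0.1188 0.1395]
 dark 272
lid 228 [0.6325 0.0581 0.1221] [0.6199 0.0386 0.1038] [0.6457 0.0784 0.1376] [225.8114 181.1798]
lug 44 [0.7108 0.0455 0.1067] [0.7037 0.0395 0.0997] [0.7208 0.0513 0.111 ] [232.3182 145.4773]
  facet 293 n [ 0.3176 -0.7176  0.6198] c [0.6692 0.0261 0.1017] d 0.25687204710764133
  facet 261 n [ 0.0985 -0.0439  0.9942] c [0.6759 0.003  0.0535] d 0.11962548901547834
  facet 172 n [0.5701 0.012  0.8215] c [0.6794 0.0536 0.1151] d 0.4825032449845426
  facet 159 n [-0.1697 -0.1913  0.9668] c [ 0.6594 -0.0024  0.051 ] d -0.06216379924067738
  facet 196 n [-0.7902 -0.543   0.2842] c [ 0.5918 -0.0144  0.1027] d -0.4306051615199511
  facet 135 n [0.516  0.6132 0.5981] c [0.6812 0.0676 0.107 ] d 0.457009414304289
  facet 103 n [ 0.1539 -0.0585  0.9864] c [0.6883 0.0151 0.0496] d 0.15394382960780478
  facet 96 n [0.0788 0.0873 0.9931] c [0.6107 0.0038 0.1337] d 0.18118055163514155
scene 2470 [ 0.575  -0.0299  0.045 ] [0.7541 0.1269 0.1391]
 dark 74
lid 40 [0.6399 0.0724 0.1296] [0.6313 0.0553 0.115 ] [0.6448 0.0827 0.1378] [282
[... 2191 characters left out ...]
.109, 0.093, 0.055, 0.055, 0.05, 0.043, 0.031]
0.72 [0.004, 0.003, 0.006, 0.004, 0.005, 0.023, 0.043, 0.043, 0.04, 0.033, 0.109, 0.111, 0.084, 0.044, 0.045, 0.047, 0.045, 0.037]
0.74 [0.001, 0.003, 0.003, 0.003, 0.004, 0.026, 0.041, 0.048, 0.045, 0.041, 0.044, 0.046, 0.044, 0.037, 0.036, 0.036, 0.039, 0.036]
0.76 [-1.0, 0.001, 0.003, 0.003, 0.003, 0.025, 0.038, 0.048, 0.104, 0.107, 0.049, 0.057, 0.049, 0.039, 0.029, 0.03, 0.028, 0.029]
0.78 [-1.0, -0.003, 0.003, 0.004, 0.003, 0.004, 0.035, 0.043, 0.109, 0.11, 0.108, 0.047, 0.042, 0.036, 0.029, 0.023, 0.021, 0.019]
0.8 [-0.063, -1.0, 0.003, 0.003, 0.004, 0.003, 0.031, 0.038, 0.109, 0.109, 0.108, 0.036, 0.03, 0.02, 0.008, 0.003, 0.001, -0.005]
```

```bash
python3 - <<'E'
from h import *
for n in ['top','scene']:
    T=np.load(n+'0.npz');c=Cam(n);uv,P=c.cloud(T['d'])
    for x in np.arange(.1,.6,.08):
        print(n,round(x,2),[round(float(P[(abs(P[:,0]-x)<.04)&(abs(P[:,1]-y)<.04)][:,2].max(initial=-1)),2) for y in np.arange(.66,0,-.08)])
E
```

```text
top 0.1 [-1.0, 0.0, 0.02, 0.02, 0.0, 0.0, 0.01, 0.01, 0.02]
top 0.18 [-1.0, 0.0, 0.02, 0.02, 0.0, 0.17, 0.21, 0.22, 0.03]
top 0.26 [-1.0, 0.0, 0.0, 0.09, 0.13, 0.17, 0.2, 0.05, 0.11]
top 0.34 [-1.0, -1.0, 0.0, 0.08, 0.09, 0.02, 0.03, 0.16, 0.17]
top 0.42 [-0.36, -0.36, -1.0, 0.01, 0.01, 0.08, 0.02, 0.2, 0.26]
top 0.5 [-0.36, -0.36, -0.36, 0.0, 0.01, 0.12, 0.08, 0.14, 0.28]
top 0.58 [-0.36, -0.36, -0.36, -1.0, 0.01, 0.08, 0.08, 0.1, 0.14]
scene 0.1 [-1.0, -1.0, -1.0, 0.0, 0.01, 0.01, 0.0, 0.02, 0.3]
scene 0.18 [-1.0, -1.0, 0.01, 0.01, 0.0, 0.17, 0.22, 0.25, 0.03]
scene 0.26 [-1.0, -0.1, 0.0, 0.09, 0.13, 0.17, 0.2, 0.05, 0.11]
scene 0.34 [-1.0, -1.0, 0.0, 0.09, 0.1, 0.02, 0.03, 0.17, 0.17]
scene 0.42 [-1.0, -1.0, -0.0, 0.01, 0.01, 0.08, 0.03, 0.21, 0.26]
scene 0.5 [-1.0, -1.0, -1.0, 0.0, 0.07, 0.12, 0.08, 0.14, 0.28]
scene 0.58 [-1.0, -1.0, -1.0, -1.0, 0.01, 0.08, 0.08, 0.09, 0.14]
```

Emit:
{"method": "step_arm", "body": {"rows": [0.085, 0.02, -0.02, 0.025, 0, 0.085, 0.025, -0.025, 0.02, 2, 0.085, 0.027, -0.03, 0.01, 2, 0.085, 0.027, -0.03, 0.01, 2, 0.085, 0.027, -0.03, 0.01, 2]}}

```text
clock: 0.52
tcp_pos: [0.2891, 0.4641, 0.2999]
tool_rot: [-0.175, -3.131, 0.02]
contact_force: [-0.4, 0.1, 0.1]
grip_width: 0.085
```

Emit:
{"method": "step_arm", "body": {"rows": [0.085, 0.028, -0.03, 0.004, 0, 0.085, 0.028, -0.03, 0.004, 0, 0.085, 0.028, -0.03, 0.004, 0, 0.085, 0.028, -0.03, 0.004, 0, 0.085, 0.028, -0.03, 0.004, 0]}}

```text
clock: 0.93
tcp_pos: [0.4289, 0.3106, 0.3207]
tool_rot: [-0.169, -3.132, 0.018]
contact_force: [-0.1, 1.2, -0.0]
grip_width: 0.0849
```

Emit:
{"method": "step_arm", "body": {"rows": [0.085, 0.02, -0.03, 0.004, 0, 0.085, 0.02, -0.03, 0.0, 0, 0.085, 0.015, -0.025, 0.0, 0, 0.085, 0.0, 0, 0.0, 0, 0.085, 0, 0, 0, 0]}}

```text
clock: 1.35
tcp_pos: [0.4906, 0.2143, 0.3235]
tool_rot: [-0.186, -3.132, 0.022]
contact_force: [-0.6, -0.3, -0.0]
grip_width: 0.085
```

```bash
python3 - <<'E'
from h import *
m=camera_model('wrist'); im,d=snapshot('wrist'); np.savez('w1.npz',im=im,d=d,m=np.array(m,dtype=object)); save('w1.png',im); print(m); print(env.state()['tcp_pos'],env.state()['tool_rot'])
E
```

```text
{'fov_y': 71.16334671359344, 'cx': 284.4158417981817, 'cy': 202.929914711574, 'k1': -0.040855893423551566, 'position': array([0.40852264, 0.22672705, 0.46725362]), 'attitude': array([-0.27687416, -0.22490498,  1.44101669])}
[0.49051794 0.2145689  0.32333142] [-0.1848052  -3.13180505  0.0226146 ]
```

View pics/w1.png

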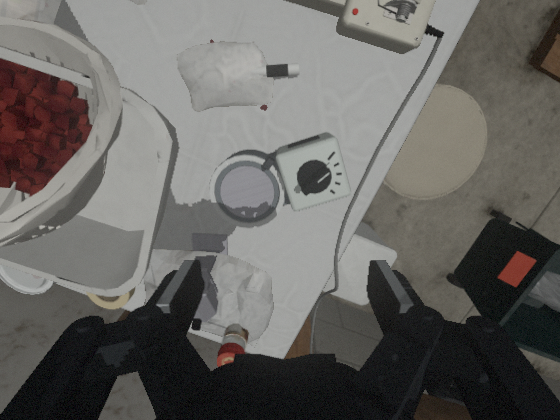

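```bash
python3 - <<'E'
from h import *
im=np.load('w1.npz',allow_pickle=True)['im']
save('w1z.png',cv2.resize(im[120:220,200:360],None,fx=5,fy=5,interpolation=cv2.INTER_CUBIC))
save('w1y.png',cv2.resize(im[220:360,130:290],None,fx=4,fy=4,interpolation=cv2.INTER_CUBIC))
E
```

```text
(no output)
```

View pics/w1z.png

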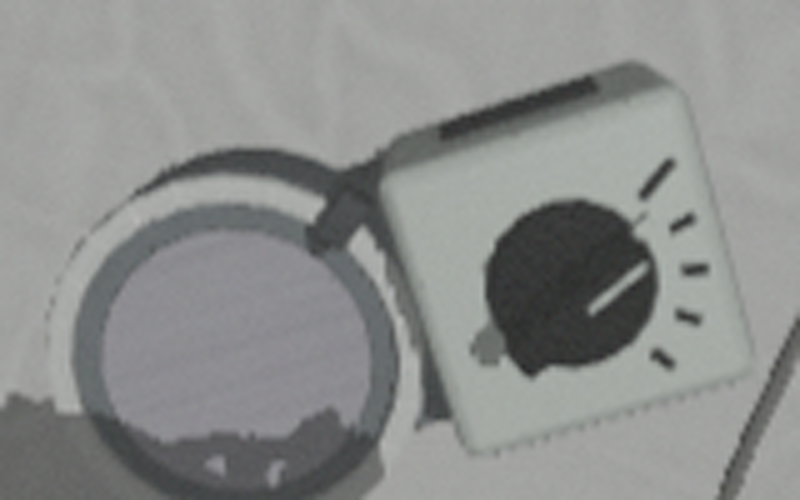

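View pics/w1y.png

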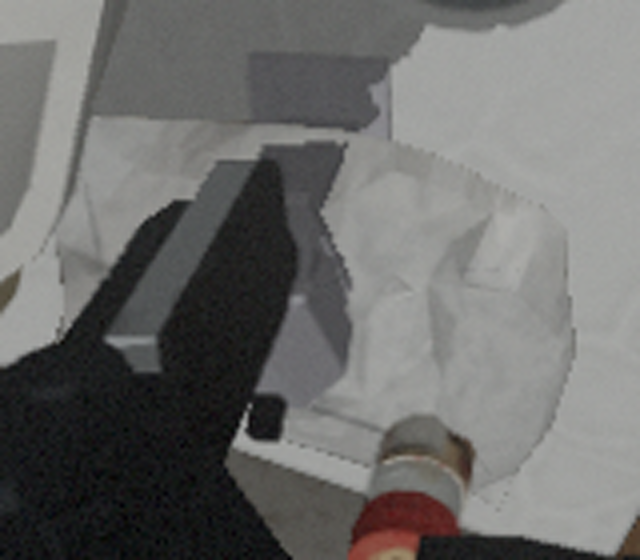

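```bash
cat > mill.py <<'E'
from h import *
np.set_printoptions(suppress=True,precision=4)
def circ(P):
    A=np.c_[2*P[:,:2],np.ones(len(P))]; s=np.linalg.lstsq(A,(P[:,:2]**2).sum(1),rcond=None)[0]
    return s[:2],np.sqrt(s[2]+s[:2]@s[:2])
W=np.load('w1.npz',allow_pickle=True); cw=Cam('wrist',W['m'].item())
T=np.load('top0.npz'); ct=Cam('top')
z=lambda a:np.array(a,float)/5+np.array([200,120])+ (0.5/5-0.5)
E
python3 - <<'E'
from mill import *
# top: plate mask: lilac, connected comp around (190,235)
for nm,im,c,s in [('top',T['im'],ct,(189,235)),('wrist',W['im'],cw,(245,185))]:
    hsv=cv2.cvtColor(im,cv2.COLOR_RGB2HSV); print(nm,hsv[s[1],s[0]], hsv[s[1],s[0]+28 if nm=='wrist' else s[0]+22])
    h,w=im.shape[:2]; mask=np.zeros((h+2,w+2),np.uint8)
    blur=cv2.GaussianBlur(im,(3,3),0)
    cv2.floodFill(blur.copy(),mask,s,0,(14,)*3,(14,)*3,cv2.FLOODFILL_FIXED_RANGE|cv2.FLOODFILL_MASK_ONLY)
    m=mask[1:-1,1:-1]; cs,_=cv2.findContours(m,cv2.RETR_EXTERNAL,cv2.CHAIN_APPROX_NONE); k=max(cs,key=len)[:,0]
    if nm=='wrist': k=k[k[:,1]<200]
    P=c.plane(k,.055); print(nm,len(k),k.min(0),k.max(0),circ(P))
# ring outer, by hand in zoom
ring=z([[55,300],[75,235],[130,190],[200,172],[260,178]]); P=cw.plane(ring,.056); print('ring hand',circ(P))
pl=z([[103,340],[125,285],[170,250],[230,230],[300,245],[350,285],[370,340]]); print('plate hand',circ(cw.plane(pl,.055)))
pod=cw.plane(z([[383,182],[680,90],[750,370],[478,455]]),.080); print('pod',pod,pod.mean(0),np.linalg.norm(np.diff(pod[[0,1,2,3,0]],axis=0),axis=1))
for a,b in [(0,1),(1,2),(2,3),(3,0)]:
    dd=pod[b]-pod[a]; print(np.degrees(np.arctan2(dd[1],dd[0])))
E
```

```text
top [125  17 198] [100   7 218]
top 93 [172 219] [205 252] (array([0.5237, 0.1502]), np.float64(0.03638816983496419))
wrist [128   7 145] [108  12 110]
wrist 89 [221 166] [273 199] (array([0.5236, 0.1513]), np.float64(0.03834466052187439))
ring hand (array([0.5127, 0.1463]), np.float64(0.04669365321074277))
plate hand (array([0.5241, 0.1523]), np.float64(0.04003185285141584))
pod [[0.4715 0.2026 0.08  ]
 [0.4566 0.2822 0.08  ]
 [0.5346 0.2964 0.08  ]
 [0.5509 0.2194 0.08  ]] [0.5034 0.2502 0.08  ] [0.0809 0.0792 0.0787 0.0811]
100.62884037373433
10.377083494729883
-78.03996876843752
-168.05760704650052
```

```bash
python3 - <<'E'
from mill import *
pc=np.array([.5238,.1515])
D=np.array([.504,.250])
mk=cw.plane(z([[657,178],[683,222],[695,269],[688,317],[663,358]]),.080)[:,:2]
for q in mk: v=q-D; print('mark',q,np.linalg.norm(v),np.degrees(np.arctan2(v[1],v[0])))
print('circ marks',circ(mk[1:]))
ln=cw.plane(z([[590,310],[648,265]]),.116)[:,:2]; v=ln[1]-ln[0]; print('line',ln,np.degrees(np.arctan2(v[1],v[0])),np.linalg.norm(v)); 
for q in ln: print(q-D, np.degrees(np.arctan2(*(q-D)[::-1])))
# pointer block, top face z .068
for zz in [[345,205],[318,240],[355,190],[330,225]]:
    q=cw.plane(z([zz]),.068)[0,:2]; v=q-pc; print('ptr',q,np.linalg.norm(v),np.degrees(np.arctan2(v[1],v[0])))
im=W['im']; save('w1p.png',cv2.resize(im[148:182,250:290],None,fx=16,fy=16,interpolation=cv2.INTER_NEAREST))
im=T['im']; save('t1p.png',cv2.resize(im[215:275,110:220],None,fx=7,fy=7,interpolation=cv2.INTER_CUBIC))
E
```

```text
mark [0.4788 0.2746] 0.03525703926644381 135.6520878601265
mark [0.4913 0.2807] 0.033230238538836845 112.45271789868663
mark [0.5045 0.2831] 0.03311037238461666 89.20318571609644
mark [0.5176 0.2804] 0.03330114713734135 65.94023616898309
mark [0.5284 0.2729] 0.0334533058244558 43.14065816681644
circ marks (array([0.504 , 0.2491]), np.float64(0.034075754756897565))
line [[0.5029 0.2516]
 [0.4932 0.2665]] 122.84831658978334 0.01784029943890671
[-0.0011  0.0016] 124.76523562503284
[-0.0108  0.0165] 123.03163876251651
ptr [0.4786 0.1907] 0.05987589144796543 139.07129597981026
ptr [0.4874 0.182 ] 0.04751149962493495 140.07811503315665
ptr [0.4748 0.194 ] 0.06487790438987233 139.07371117603515
ptr [0.4836 0.1859] 0.052897782836879 139.47994083438437
```

View pics/w1p.png

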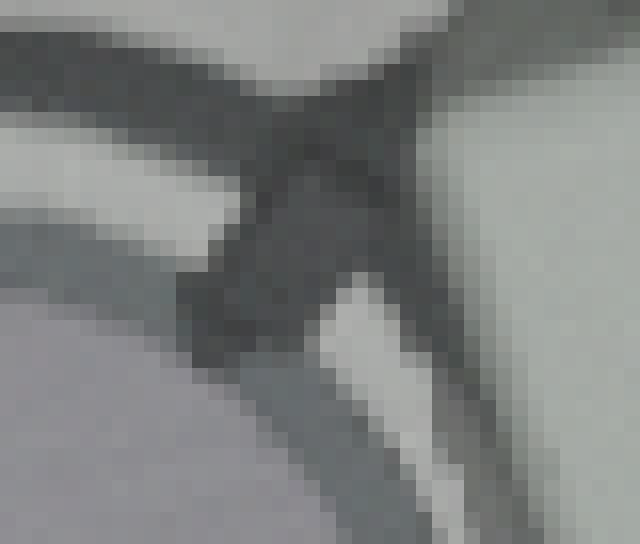

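View pics/t1p.png

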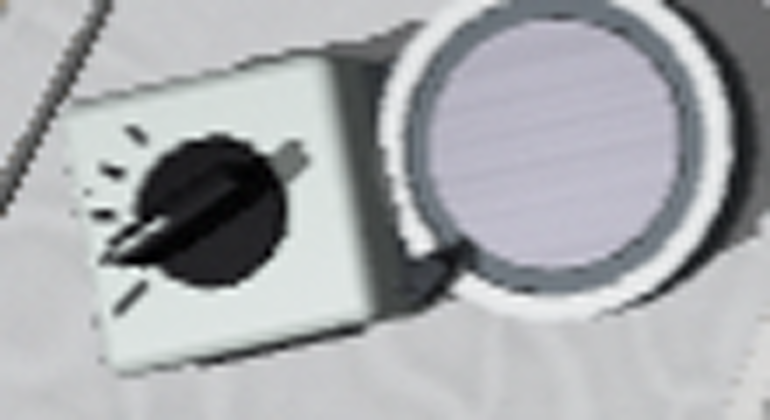

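```bash
python3 - <<'E'
from mill import *
S=np.load('scene0.npz')
for n,c,d in [('top',ct,T['d']),('wrist',cw,W['d']),('scene',Cam('scene'),S['d'])]:
    uv,P=c.cloud(d); m=(np.hypot(P[:,0]-.504,P[:,1]-.25)<.035)&(P[:,2]>.108)&(P[:,2]<.125)
    q=P[m][:,:2]; cc=q.mean(0); v=np.linalg.svd(q-cc)[2][0]; v*=np.sign(v[1]); t=(q-cc)@v; w=(q-cc)@[-v[1],v[0]]
    print(n,len(q),cc,P[m][:,2].mean(),np.degrees(np.arctan2(v[1],v[0])),np.ptp(t),np.ptp(w),'mid',cc+v*(t.max()+t.min())/2)
zt=lambda a:np.array(a,float)/7+np.array([110,215])+(0.5/7-.5)
ln=ct.plane(zt([[112,257],[165,222]]),.116)[:,:2]; v=ln[1]-ln[0]; print(ln,np.degrees(np.arctan2(v[1],v[0]))%180)
mk=ct.plane(zt([[132,298],[103,215],[112,171],[135,134]]),.080)[:,:2]
for q in mk: v=q-[.504,.25]; print('mark',q,np.linalg.norm(v),np.degrees(np.arctan2(v[1],v[0])))
E
```

```text
top 111 [0.5051 0.2476] 0.11447505750676212 124.33016522383926 0.04134880216033415 0.010252551629487794 mid [0.5047 0.2481]
wrist 310 [0.5021 0.2498] 0.11589800387281636 124.40981154924854 0.04208827477946275 0.010191805038953587 mid [0.5024 0.2494]
scene 131 [0.5063 0.2517] 0.11354650748392217 124.43204210430339 0.04076834121018813 0.013052480841477008 mid [0.5061 0.252 ]
[[0.493  0.265 ]
 [0.5028 0.2497]] 122.7428051555043
mark [0.4797 0.2726] 0.03319804577430124 137.0720273412799
mark [0.5051 0.2816] 0.031632068960754954 88.03337375025437
mark [0.5184 0.279 ] 0.03239131343287724 63.54889577210308
mark [0.5296 0.2721] 0.033802512081202406 40.84162982109373
```

```bash
python3 - <<'E'
from mill import *
zp=lambda a:np.array(a,float)/16+np.array([250,148])+(0.5/16-.5)
for nm,a,zz in [('L',[[250,180],[200,275]],.068),('R',[[355,275],[305,335]],.068),('R56',[[355,275],[305,335]],.056)]:
    p=cw.plane(zp(a),zz)[:,:2]; v=p[0]-p[1]; print(nm,p,np.degrees(np.arctan2(v[1],v[0])),[np.linalg.norm(x-[.5238,.1515]) for x in p])
for a in ([275,230],[245,290],[295,180]): 
  q=cw.plane(zp([a]),.068)[0,:2]; v=q-[.5238,.1515]; print(q,np.linalg.norm(v),np.degrees(np.arctan2(v[1],v[0])))
# top view depth: points with z .062-.075 near radius .052
S=np.load('scene0.npz')
for n,c,d in [('top',ct,T['d']),('wrist',cw,W['d']),('scene',Cam('scene'),S['d'])]:
    uv,P=c.cloud(d); r=np.hypot(P[:,0]-.5238,P[:,1]-.1515); m=(r>.042)&(r<.066)&(P[:,2]>.0635)&(P[:,2]<.0715)
    v=P[m][:,:2]-[.5238,.1515]; a=np.degrees(np.arctan2(v[:,1],v[:,0])); k=abs(a-139)<12; print(n,k.sum(),a[k].mean(),v[k].mean(0),P[m][k][:,2].mean(),np.sort(a[k]).round(0))
E
```

```text
L [[0.4755 0.1864]
 [0.4832 0.181 ]] 144.69563650446028 [np.float64(0.05955350402204545), np.float64(0.050173205205351755)]
R [[0.4847 0.1942]
 [0.4894 0.1892]] 133.34057045178014 [np.float64(0.05789843694588463), np.float64(0.051042482782924704)]
R56 [[0.487  0.1933]
 [0.4919 0.1881]] 133.34057045178017 [np.float64(0.05564147593748356), np.float64(0.04858321168836751)]
[0.4801 0.1879] 0.05691675539505182 140.226366523519
[0.4849 0.1846] 0.05107293977093139 139.56114940308214
[0.476  0.1902] 0.06152520025826816 141.01779684952942
top 35 136.89524412465545 [-0.0403  0.0378] 0.06716353524796012 [129. 130. 132. 133. 133. 133. 133. 133. 134. 135. 135. 136. 136. 136.
 136. 136. 137. 137. 137. 138. 138. 139. 139. 139. 139. 140. 140. 140.
 141. 141. 141. 141. 142. 142. 142.]
wrist 86 137.73238288726245 [-0.0421  0.0383] 0.068728644727171 [132. 133. 133. 133. 133. 133. 133. 134. 134. 134. 134. 134. 134. 134.
 135. 135. 135. 135. 135. 135. 135. 135. 136. 136. 136. 136. 136. 136.
 136. 136. 136. 136. 137. 137. 137. 137. 137. 137. 137. 137. 138. 138.
 138. 138. 138. 138. 138. 138. 138. 138. 139. 139. 139. 139. 139. 139.
 139. 140. 140. 140. 140. 140. 140. 140. 140. 140. 140. 140. 141. 141.
 141. 141. 141. 141. 141. 142. 142. 142. 142. 142. 142. 142. 142. 143.
 143. 143.]
scene 37 134.58104639455524 [-0.0397  0.0403] 0.06749461727851291 [129. 130. 130. 130. 131. 131. 131. 131. 131. 131. 132. 132. 132. 132.
 133. 133. 133. 133. 133. 134. 134. 134. 135. 136. 136. 136. 137. 137.
 137. 138. 139. 140. 140. 141. 142. 142. 143.]
```

Emit:
{"method": "step_arm", "body": {"rows": [0.085, 0.025, -0.025, 0.0, 0, 0.085, 0.025, -0.03, 0.0, 0, 0.085, 0.025, -0.03, 0.0, 0, 0.085, 0.02, -0.03, 0.0, 0, 0.085, 0, 0, 0, 0]}}

```text
clock: 1.82
tcp_pos: [0.5844, 0.1029, 0.3221]
tool_rot: [-0.161, -3.13, 0.02]
contact_force: [-0.0, -0.1, -0.1]
grip_width: 0.085
```

```bash
python3 - <<'E'
from h import *
m=camera_model('wrist'); im,d=snapshot('wrist'); np.savez('w2.npz',im=im,d=d,m=np.array(m,dtype=object)); save('w2.png',im); print(env.state()['tcp_pos'],env.state()['tool_rot'])
E
```

```text
[0.58269728 0.10503286 0.32200434] [-0.15960254 -3.12817902  0.01659414]
```

View pics/w2.png

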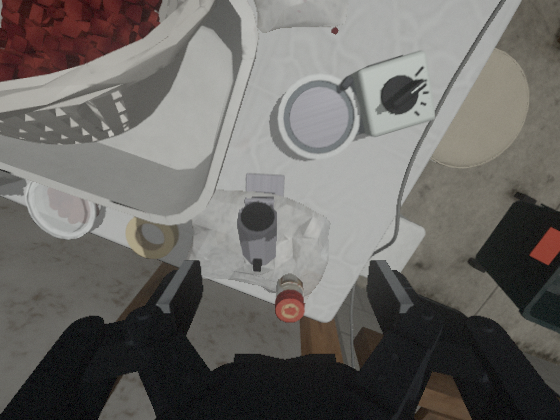

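```bash
python3 - <<'E'
from h import *
im=np.load('w2.npz',allow_pickle=True)['im']
save('w2z.png',cv2.resize(im[165:280,210:310],None,fx=5.2,fy=5.2,interpolation=cv2.INTER_CUBIC))
E
```

```text
(no output)
```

View pics/w2z.png

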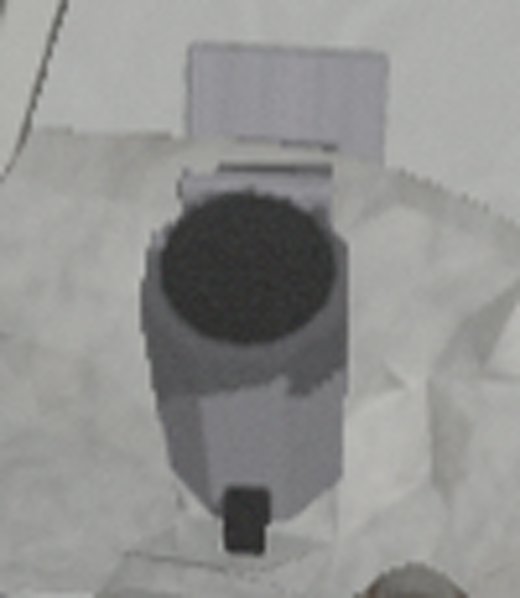

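```bash
python3 - <<'E'
from h import *
np.set_printoptions(suppress=True,precision=4)
W=np.load('w2.npz',allow_pickle=True); c=Cam('wrist',W['m'].item())
z=lambda a:np.array(a,float)/5.2+np.array([210,165])+(.5/5.2-.5)
p=c.plane(z([[190,45],[388,55],[187,135],[384,163]]),.006)[:,:2]; print(p,np.linalg.norm(p[1]-p[0]))
v=p[1]-p[0]; print('yaw',np.degrees(np.arctan2(-v[0],v[1])),'mid front',p[:2].mean(0))
for a,b in ((2,0),(3,1)):
    v=p[a]-p[b]; print('side yaw',np.degrees(np.arctan2(v[1],v[0])))
lid=c.plane(z([[248,268]]),.0929+.0272)[0]; print('lid',lid)
# lug tip height: origin z .093 + 14.7mm
lug=c.plane(z([[246,520]]),.093+.0147)[0]; print('lug',lug)
v=lug-lid; print('lid-lug yaw',np.degrees(np.arctan2(v[1],v[0])),np.linalg.norm(v[:2]),'expected',.0389+.0487)
im=W['im']; uv,P=c.cloud(W['d']); col=im[uv[:,1],uv[:,0]].astype(int)
m=(np.hypot(P[:,0]-lid[0],P[:,1]-lid[1])<.024)&(col.max(1)<75)&(P[:,2]>.09)
q=P[m]; print('lid cloud',m.sum(),q.mean(0),q.min(0),q.max(0)); n=np.linalg.svd(q-q.mean(0))[2][2]; n*=np.sign(n[2]); print(n,np.degrees(np.arctan2(n[1],n[0]))-180)
E
```

```text
[[0.5991 0.0359]
 [0.6084 0.0964]
 [0.6276 0.0309]
 [0.6429 0.0915]] 0.061135990214863024
yaw -8.686306759387701 mid front [0.6038 0.0661]
side yaw -10.084002683039632
side yaw -7.96566439059283
lid [0.6314 0.0614 0.1201]
lug [0.7075 0.0494 0.1077]
lid-lug yaw -8.94232572985165 0.07708065527849153 expected 0.0876
lid cloud 768 [0.6305 0.0615 0.1228] [0.6173 0.0415 0.104 ] [0.6457 0.0821 0.1383]
[-0.7936  0.1437  0.5912] -10.26013109697763
```

Emit:
{"method": "step_arm", "body": {"rows": [0.07, 0.025, -0.016, -0.02, -1, 0.07, 0.025, -0.016, -0.03, -1, 0.07, 0.02, -0.012, -0.03, -1, 0.07, 0.003, -0.003, -0.02, 0, 0.07, 0, 0, 0, 0]}}

```text
clock: 2.28
tcp_pos: [0.6557, 0.0666, 0.2218]
tool_rot: [-0.229, -3.128, 0.009]
contact_force: [-1.0, 0.4, -0.3]
grip_width: 0.0699
```

```bash
python3 - <<'E'
from h import *
m=camera_model('wrist'); im,d=snapshot('wrist'); np.savez('w3.npz',im=im,d=d,m=np.array(m,dtype=object)); save('w3.png',im); s=env.state(); print(s['tcp_pos'],s['tool_rot']); Y=rot(s['tool_rot']); print(Y[:,1],np.degrees(np.arctan2(Y[1,1],Y[0,1])),Y[:,2])
E
```

```text
[0.65592702 0.06711314 0.22355398] [-0.22783982 -3.12945481  0.00889361]
[ 0.14482958  0.98943883 -0.00593277] 81.67244172858585 [-0.00424372 -0.00537477 -0.99997655]
```

View pics/w3.png

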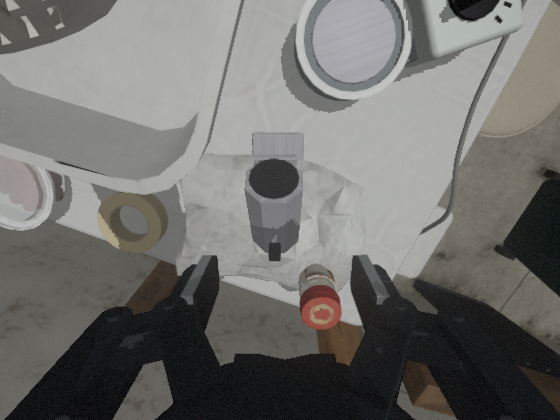

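```bash
python3 - <<'E'
from h import *
np.set_printoptions(suppress=True,precision=4)
W=np.load('w3.npz',allow_pickle=True); c=Cam('wrist',W['m'].item()); im=W['im']
g=im.max(2); m=((g<62)*255).astype(np.uint8); m[:150]=0; m[262:]=0; m[:,:235]=0; m[:,312:]=0
n,l,s,ce=cv2.connectedComponentsWithStats(m)
for i in range(1,n):
    if s[i,4]>60: print(s[i],ce[i])
    if s[i,4]>900:
        k=cv2.findContours((l==i).astype(np.uint8),0,1)[0][0]; e=cv2.fitEllipse(k); print('ell',e); lid=c.plane([e[0]],.1201)[0]; print('lid',lid)
    elif s[i,4]>60: print('lug',c.plane([ce[i]],.1077)[0])
E
```

```text
[ 250  159   49   39 1467] [273.5753 178.3306]
ell ((273.56793212890625, 178.33457946777344), (37.660438537597656, 47.562957763671875), 89.042724609375)
lid [0.6321 0.0605 0.1201]
[269 243  12  18 203] [274.2956 251.3842]
lug [0.7079 0.0487 0.1077]
```

Emit:
{"method": "step_arm", "body": {"rows": [0.07, 0.002, -0.009, -0.02, -0.5, 0.07, 0, 0, -0.03, 0, 0.07, 0, 0, -0.03, 0, 0.07, 0, 0, -0.02, 0, 0.07, 0, 0, 0, 0]}}

```text
clock: 2.75
tcp_pos: [0.6589, 0.0678, 0.1325]
tool_rot: [0.224, 3.124, -0.003]
contact_force: [-1.0, 0.2, -0.4]
grip_width: 0.0697
```

Emit:
{"method": "step_arm", "body": {"rows": [0.07, 0, -0.01, 0, 0, 0.07, 0, 0, 0, 0, 0.07, 0, 0, 0, 0, 0.07, 0, 0, 0, 0, 0.07, 0, 0, 0, 0]}}

```text
clock: 3.17
tcp_pos: [0.6618, 0.061, 0.143]
tool_rot: [0.215, 3.113, -0.001]
contact_force: [0.3, 0.8, 0.1]
grip_width: 0.0701
```

```bash
python3 - <<'E'
from h import *
for i in range(1):
    s=env.state(); print(s['clock'],s['tcp_pos'],s['qd'].round(3),s['contact_force'])
E
```

```text
3.1667 [0.66183866 0.06095191 0.14299797] [ 0.    -0.021  0.024  0.009 -0.002 -0.   ] [0.34440615 0.79476176 0.12392733]
```

Emit:
{"method": "step_arm", "body": {"rows": [0.07, 0, -0.002, 0, 0, 0.07, 0, 0, 0, 0, 0.07, 0, 0, 0, 0, 0.07, 0, 0, 0, 0, 0.07, 0, 0, 0, 0]}}

```text
clock: 3.58
tcp_pos: [0.6643, 0.0584, 0.1468]
tool_rot: [0.216, 3.107, -0.0]
contact_force: [-0.2, -0.3, 0.8]
grip_width: 0.0703
```

```bash
cat >> h.py <<'E'
def st():
    s=env.state(); Y=rot(s['tool_rot']); print('t',round(float(s['clock']),2),'tcp',s['tcp_pos'].round(4),'jaw',round(np.degrees(np.arctan2(Y[1,1],Y[0,1])),2),'z',Y[:,2].round(4),'F',s['contact_force'].round(1),'w',round(float(s['grip_width']),4),'q',s['joint_pos'].round(3))
    return s
E
python3 -c "
from h import *
st()"
```

```text
t 3.58 tcp [0.6643 0.0584 0.1468] jaw 82.05 z [ 0.0272 -0.0022 -0.9996] F [-0.2 -0.3  0.8] w 0.0703 q [-0.008  0.383 -0.063  1.098 -0.002  0.13 ]
```

Emit:
{"method": "step_arm", "body": {"rows": [0.07, -0.003, 0, -0.02, 0, 0.07, -0.001, 0, -0.02, 0, 0.07, 0, 0, -0.02, 0, 0.07, 0, 0, -0.005, 0, 0.07, 0, 0, -0.005, 0]}}

```text
clock: 4.0
tcp_pos: [0.6627, 0.0583, 0.0775]
tool_rot: [0.216, 3.1, 0.0]
contact_force: [1.4, -0.4, -0.3]
grip_width: 0.0699
```

```bash
python3 -c "
from h import *
st()"
```

```text
t 4.0 tcp [0.6627 0.0583 0.0775] jaw 82.03 z [ 0.0336 -0.0022 -0.9994] F [ 1.4 -0.4 -0.3] w 0.0699 q [-0.009  0.435 -0.144  0.958 -0.002  0.13 ]
```

Emit:
{"method": "step_arm", "body": {"rows": [0.04, -0.003, -0.001, -0.001, 0, 0.04, -0.001, 0, -0.001, 0, 0.04, 0, 0, -0.001, 0, 0.04, 0, 0, 0, 0, 0.04, 0, 0, 0, 0]}}

```text
clock: 4.42
tcp_pos: [0.6582, 0.0567, 0.076]
tool_rot: [0.217, 3.101, -0.001]
contact_force: [-0.1, 0.4, -2.1]
grip_width: 0.0494
```

```bash
python3 -c "
from h import *
st()"
```

```text
t 4.42 tcp [0.6582 0.0567 0.076 ] jaw 82.0 z [ 0.033  -0.0031 -0.9995] F [-0.1  0.4 -2.1] w 0.0494 q [-0.011  0.429 -0.157  0.952 -0.003  0.129]
```

```bash
python3 - <<'E'
from h import *
np.set_printoptions(suppress=True,precision=4)
o=np.array([.6672,.056]); a=np.radians(-8.85); X=np.array([np.cos(a),np.sin(a)]); Y=np.array([-X[1],X[0]])
S=np.load('scene0.npz'); c=Cam('scene'); uv,P=c.cloud(S['d']); q=P[:,:2]-o; r=np.c_[q@X,q@Y,P[:,2]]*1000
m=(r[:,0]>25)&(r[:,0]<75)&(abs(r[:,1])<34)&(r[:,2]<125)&(r[:,2]>-5)
for k in np.nonzero(m)[0][::3]: print(uv[k],r[k].round(0),S['im'][uv[k][1],uv[k][0]])
E
python3 - <<'E'
import sys; sys.path.insert(0,'.')
import os; os.chdir('.')
from h import *
im=np.load('scene0.npz')['im']; save('sc_cup.png',cv2.resize(im[230:310,230:310],None,fx=8,fy=8,interpolation=cv2.INTER_CUBIC)[:600])
E
```

```text
[252 258] [ 25. -16. 100.] [130 134 139]
[252 259] [ 28.  -8. 105.] [123 124 134]
[250 260] [ 31. -13.  99.] [131 133 138]
[253 260] [ 27.  -6. 104.] [119 119 132]
[246 261] [ 43.  -5. 109.] [119 119 118]
[250 261] [ 33.  -8. 102.] [120 122 131]
[253 261] [ 28.  -5. 103.] [117 118 128]
[244 262] [ 47.  -5. 108.] [106 108 109]
[247 262] [ 43.  -1. 110.] [90 90 95]
[250 262] [ 34.  -7. 100.] [115 115 125]
[253 262] [ 30.  -1. 103.] [122 124 132]
[243 263] [ 51.  -3. 109.] [103 105 106]
[246 263] [ 46.   1. 110.] [36 36 38]
[249 263] [ 39.  -0. 106.] [84 84 92]
[252 263] [ 32.  -1. 102.] [119 120 132]
[255 263] [ 28.   4. 105.] [120 121 132]
[243 264] [ 51.  -2. 107.] [67 69 69]
[246 264] [ 47.   4. 111.] [18 16 19]
[249 264] [ 40.   1. 105.] [48 51 58]
[252 264] [ 34.   2. 103.] [117 119 128]
[256 264] [ 28.   9. 106.] [120 122 133]
[242 265] [ 52.  -5. 102.] [88 92 93]
[245 265] [ 49.   4. 108.] [20 18 24]
[248 265] [ 44.   5. 107.] [21 22 25]
[251 265] [35.  0. 99.] [ 93  93 104]
[254 265] [ 31.   7. 103.] [120 119 131]
[257 265] [ 26.   9. 102.] [125 127 135]
[244 266] [ 51.   3. 10
[... 10805 characters left out ...]
.] [159 160 163]
[243 301] [67. 25. 35.] [151 154 156]
[246 301] [61. 27. 34.] [145 147 149]
[249 301] [55. 27. 30.] [147 149 150]
[252 301] [50. 30. 31.] [152 155 156]
[255 301] [43. 30. 27.] [159 161 161]
[258 301] [37. 31. 24.] [166 168 171]
[261 301] [31. 33. 24.] [155 158 161]
[241 302] [72. 26. 35.] [152 154 156]
[244 302] [67. 30. 36.] [147 149 152]
[247 302] [60. 28. 30.] [147 148 149]
[250 302] [54. 31. 30.] [150 151 153]
[253 302] [48. 31. 28.] [148 152 152]
[256 302] [42. 34. 27.] [156 158 158]
[259 302] [35. 32. 21.] [163 166 168]
[243 303] [69. 29. 33.] [150 150 153]
[246 303] [63. 31. 33.] [148 148 150]
[249 303] [57. 32. 30.] [144 147 148]
[242 304] [73. 33. 36.] [148 147 151]
```

View pics/sc_cup.png

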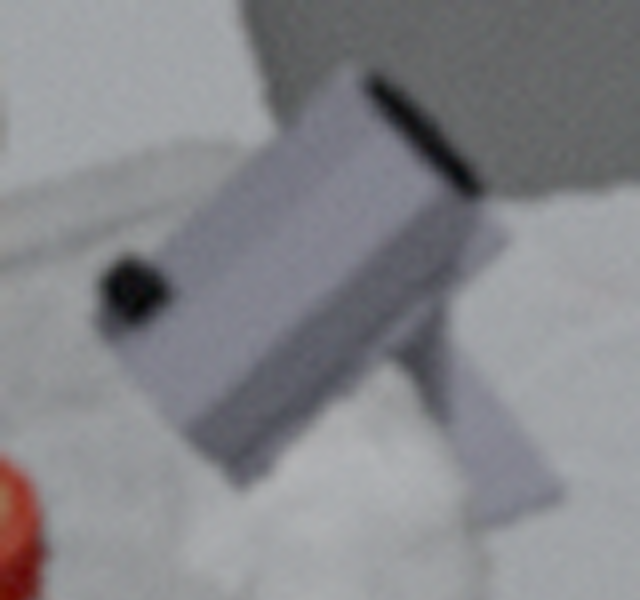

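Emit:
{"method": "step_arm", "body": {"rows": [0.04, 0.004, -0.0006, 0.002, 0, 0.04, 0.006, -0.0009, 0.003, 0, 0.04, 0.006, -0.0009, 0.003, 0, 0.04, 0, 0, 0, 0, 0.04, 0, 0, 0, 0]}}

```text
clock: 4.83
tcp_pos: [0.6598, 0.0563, 0.0787]
tool_rot: [0.217, 3.133, 0.002]
contact_force: [0.6, 0.2, -2.8]
grip_width: 0.0492
```

```bash
python3 - <<'E'
from h import *
st()
im,d=snapshot('scene'); save('s1.png',cv2.resize(im[200:320,200:320],None,fx=5,fy=5,interpolation=cv2.INTER_CUBIC))
E
```

```text
t 4.83 tcp [0.6598 0.0563 0.0787] jaw 82.08 z [ 0.0014  0.001  -1.    ] F [ 0.6  0.2 -2.8] w 0.0492 q [-1.300e-02  4.480e-01 -1.200e-01  1.001e+00  1.000e-03  1.250e-01]
```

View pics/s1.png

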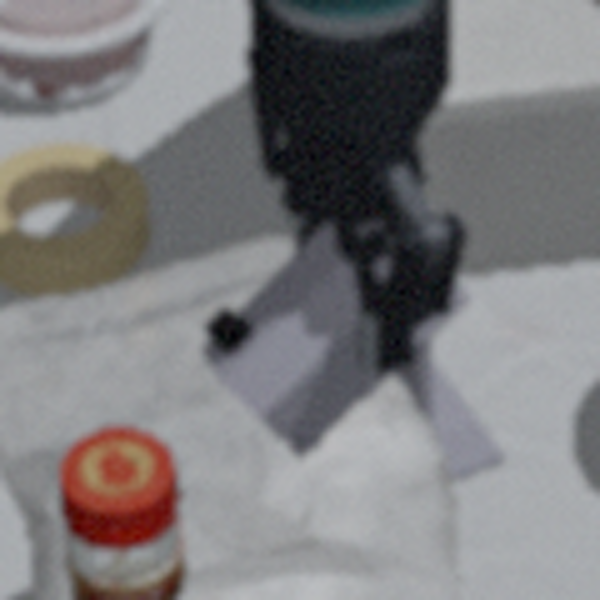

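Emit:
{"method": "step_arm", "body": {"rows": [0.04, 0.008, -0.0012, 0.006, 0, 0.04, 0.008, -0.0012, 0.006, 0, 0.04, 0.008, -0.0012, 0.006, 0, 0.04, 0.008, -0.0012, 0.006, 0, 0.04, 0.008, -0.001, 0.006, 0]}}

```text
clock: 5.3
tcp_pos: [0.6852, 0.0524, 0.1027]
tool_rot: [-0.213, -3.103, -0.003]
contact_force: [0.0, 0.2, -2.5]
grip_width: 0.0492
```

```bash
python3 - <<'E'
from h import *
st()
im,d=snapshot('scene'); save('s2.png',cv2.resize(im[200:320,200:320],None,fx=5,fy=5,interpolation=cv2.INTER_CUBIC))
E
```

```text
t 5.3 tcp [0.6852 0.0524 0.1027] jaw 82.16 z [-0.0307  0.0043 -0.9995] F [ 0.   0.2 -2.5] w 0.0492 q [-0.019  0.488 -0.002  1.111  0.004  0.117]
```

View pics/s2.png

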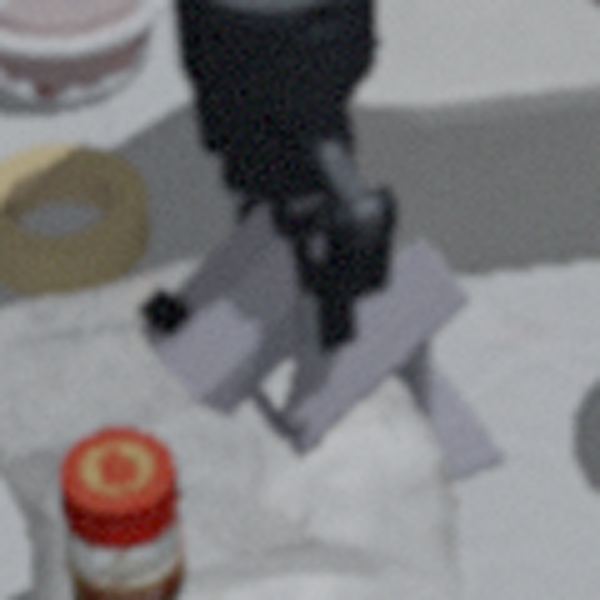

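Emit:
{"method": "step_arm", "body": {"rows": [0.04, -0.013, 0.002, 0, 0, 0.04, -0.013, 0.002, 0, 0, 0.04, -0.002, 0, -0.008, 0, 0.04, 0, 0, -0.008, 0, 0.04, 0, 0, 0, 0]}}

```text
clock: 5.77
tcp_pos: [0.6685, 0.055, 0.0912]
tool_rot: [-0.216, -3.126, -0.004]
contact_force: [-0.6, -0.3, -2.2]
grip_width: 0.0492
```

```bash
python3 - <<'E'
from h import *
st()
E
```

```text
t 5.77 tcp [0.6685 0.055  0.0912] jaw 82.09 z [-0.0078  0.0029 -1.    ] F [-0.6 -0.3 -2.2] w 0.0492 q [-0.015  0.456 -0.078  1.044  0.003  0.123]
```

Emit:
{"method": "step_arm", "body": {"rows": [0.04, -0.012, 0.001, -0.004, 0, 0.04, 0, 0, -0.008, 0, 0.04, 0.01, -0.0015, -0.007, 0, 0.04, 0.01, -0.0015, -0.007, 0, 0.04, 0.01, -0.0015, -0.007, 0]}}

```text
clock: 6.18
tcp_pos: [0.6598, 0.0552, 0.0742]
tool_rot: [-0.215, -3.07, -0.006]
contact_force: [-40.9, 4.1, 59.5]
grip_width: 0.0495
```

```bash
python3 - <<'E'
from h import *
st()
im,d=snapshot('scene'); save('s3.png',cv2.resize(im[200:320,200:320],None,fx=5,fy=5,interpolation=cv2.INTER_CUBIC))
E
```

```text
t 6.18 tcp [0.6598 0.0552 0.0742] jaw 81.99 z [-0.0637  0.0082 -0.9979] F [-40.9   4.1  59.5] w 0.0495 q [-0.017  0.493 -0.061  1.08   0.007  0.122]
```

View pics/s3.png

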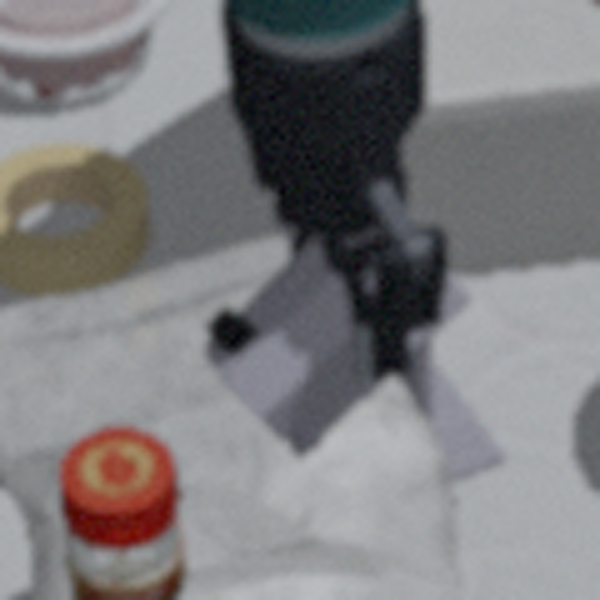

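Emit:
{"method": "step_arm", "body": {"rows": [0.04, 0.006, -0.001, 0.005, 0, 0.04, 0.006, -0.001, 0.003, 0, 0.04, 0.007, -0.001, 0.003, 0, 0.04, 0.007, -0.001, 0.003, 0, 0.04, 0.007, -0.001, 0.003, 0]}}

```text
clock: 6.65
tcp_pos: [0.6712, 0.0535, 0.0888]
tool_rot: [-0.209, -3.019, -0.01]
contact_force: [-13.4, 3.4, 2.5]
grip_width: 0.0492
```

```bash
python3 - <<'E'
from h import *
st()
im,d=snapshot('scene'); save('s4.png',cv2.resize(im[200:320,200:320],None,fx=5,fy=5,interpolation=cv2.INTER_CUBIC))
E
```

```text
t 6.65 tcp [0.6712 0.0535 0.0888] jaw 82.07 z [-0.1144  0.0147 -0.9933] F [-13.4   3.4   2.5] w 0.0492 q [-0.022  0.532  0.032  1.185  0.012  0.116]
```

View pics/s4.png

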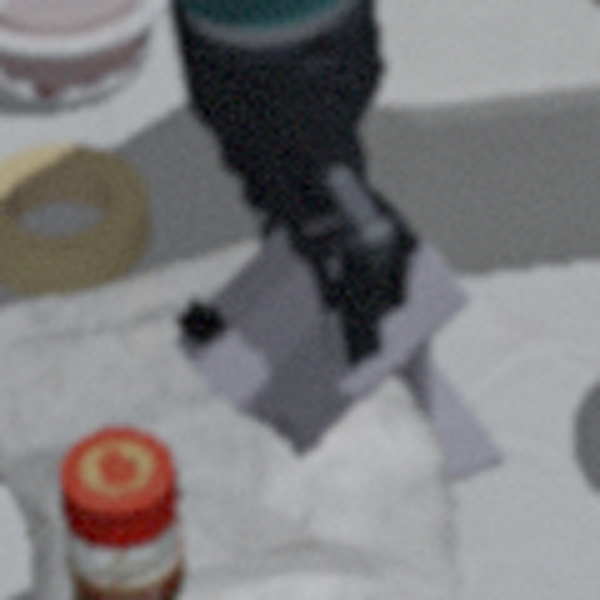

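Emit:
{"method": "step_arm", "body": {"rows": [0.047, 0, 0, 0, 0, 0.047, 0, 0, 0, 0, 0.048, 0, 0, 0, 0, 0.048, 0, 0, 0, 0, 0.048, 0, 0, 0, 0]}}

```text
clock: 7.12
tcp_pos: [0.6697, 0.0538, 0.0875]
tool_rot: [-0.209, -3.006, -0.012]
contact_force: [-4.8, 0.8, 6.8]
grip_width: 0.0495
```

```bash
python3 - <<'E'
from h import *
st()
E
```

```text
t 7.12 tcp [0.6697 0.0538 0.0875] jaw 82.05 z [-0.1268  0.0166 -0.9918] F [-4.8  0.8  6.8] w 0.0495 q [-0.022  0.539  0.039  1.198  0.014  0.116]
```

Emit:
{"method": "step_arm", "body": {"rows": [0.0485, 0, 0, 0, 0, 0.0485, 0, 0, 0, 0, 0.0485, 0, 0, 0, 0, 0.0485, 0.003, 0, 0.002, 0, 0.0485, 0.003, 0, 0.002, 0]}}

```text
clock: 7.53
tcp_pos: [0.6709, 0.0538, 0.0887]
tool_rot: [-0.209, -2.989, -0.012]
contact_force: [-6.8, 0.0, 0.4]
grip_width: 0.0493
```

```bash
python3 - <<'E'
from h import *
st()
im,d=snapshot('scene'); save('s5.png',cv2.resize(im[200:320,200:320],None,fx=5,fy=5,interpolation=cv2.INTER_CUBIC))
E
```

```text
t 7.53 tcp [0.6709 0.0538 0.0887] jaw 82.01 z [-0.1437  0.0179 -0.9895] F [-6.8  0.   0.4] w 0.0493 q [-0.022  0.552  0.06   1.224  0.015  0.116]
```

View pics/s5.png

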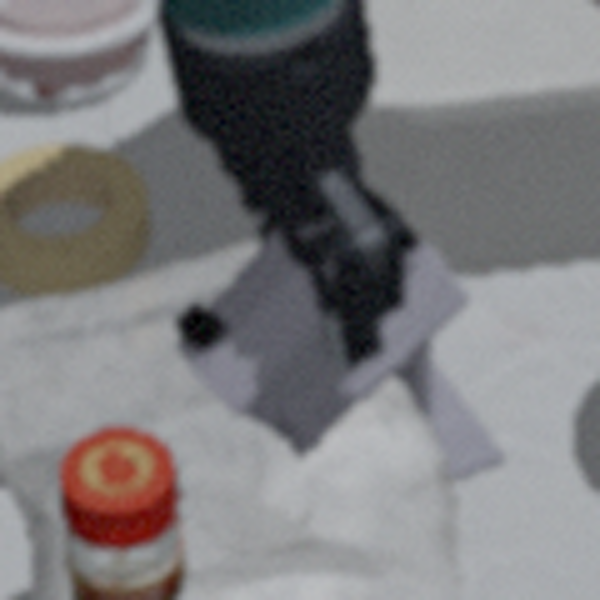

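Emit:
{"method": "step_arm", "body": {"rows": [0.0495, 0, 0, 0, 0, 0.0495, 0, 0, 0, 0, 0.0495, 0.004, 0, 0.003, 0, 0.0495, 0.004, 0, 0.002, 0, 0.0495, 0.004, 0, 0.002, 0]}}

```text
clock: 8.0
tcp_pos: [0.6739, 0.0538, 0.091]
tool_rot: [-0.208, -2.961, -0.01]
contact_force: [-8.8, 1.3, 2.8]
grip_width: 0.0495
```

```bash
python3 - <<'E'
from h import *
st()
im,d=snapshot('scene'); save('s6.png',cv2.resize(im[200:320,200:320],None,fx=5,fy=5,interpolation=cv2.INTER_CUBIC))
E
```

```text
t 8.0 tcp [0.6739 0.0538 0.091 ] jaw 81.98 z [-0.1711  0.019  -0.9851] F [-8.8  1.3  2.8] w 0.0495 q [-0.022  0.574  0.099  1.268  0.015  0.117]
```

View pics/s6.png

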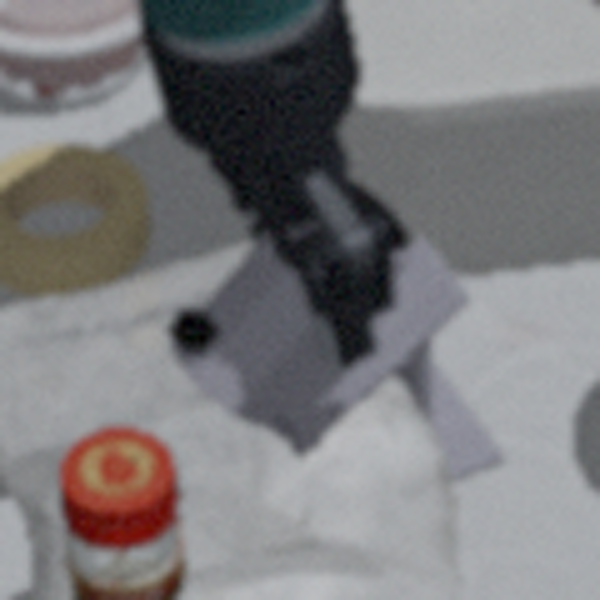

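Emit:
{"method": "step_arm", "body": {"rows": [0.0502, 0, 0, 0, 0, 0.0502, 0, 0, 0, 0, 0.0502, 0.004, 0, 0.003, 0, 0.0502, 0.004, 0, 0.002, 0, 0.0502, 0.004, 0, 0.002, 0]}}

```text
clock: 8.47
tcp_pos: [0.6919, 0.0525, 0.0951]
tool_rot: [-0.21, -2.967, -0.009]
contact_force: [0.5, 0.5, 0.1]
grip_width: 0.0507
```

```bash
python3 - <<'E'
from h import *
st()
im,d=snapshot('scene'); save('s7.png',cv2.resize(im[200:320,200:320],None,fx=5,fy=5,interpolation=cv2.INTER_CUBIC))
E
```

```text
t 8.47 tcp [0.6919 0.0525 0.0951] jaw 81.93 z [-0.1657  0.0179 -0.986 ] F [0.5 0.5 0.1] w 0.0507 q [-0.023  0.597  0.147  1.288  0.014  0.117]
```

View pics/s7.png

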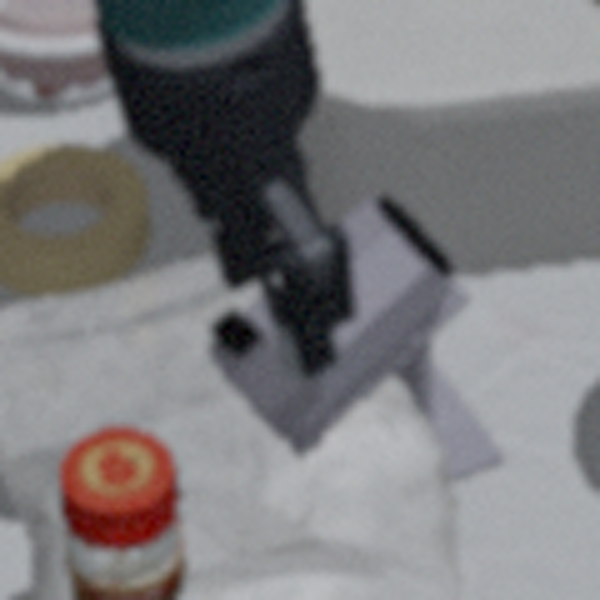

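Emit:
{"method": "step_arm", "body": {"rows": [0.06, 0, 0, 0.003, 0, 0.06, -0.018, 0.002, 0, 0, 0.06, -0.018, 0.002, -0.004, 0, 0.06, -0.006, 0.001, -0.008, 0, 0.06, 0, 0, -0.004, 0]}}

```text
clock: 8.93
tcp_pos: [0.6567, 0.0572, 0.0857]
tool_rot: [-0.212, -2.981, -0.011]
contact_force: [-0.1, -0.3, -0.4]
grip_width: 0.0599
```

```bash
python3 - <<'E'
from h import *
st()
E
```

```text
t 8.93 tcp [0.6567 0.0572 0.0857] jaw 81.9 z [-0.1515  0.018  -0.9883] F [-0.1 -0.3 -0.4] w 0.0599 q [-0.018  0.537  0.028  1.214  0.015  0.123]
```

Emit:
{"method": "step_arm", "body": {"rows": [0.06, -0.004, 0, -0.009, 0, 0.055, 0, 0, -0.004, 0, 0.051, 0, 0, -0.002, 0, 0.0498, 0, 0, 0, 0, 0.0498, 0, 0, 0, 0]}}

```text
clock: 9.35
tcp_pos: [0.6535, 0.0572, 0.0685]
tool_rot: [-0.212, -2.981, -0.011]
contact_force: [-1.9, 0.2, 3.6]
grip_width: 0.05
```

```bash
python3 - <<'E'
from h import *
st()
E
```

```text
t 9.35 tcp [0.6535 0.0572 0.0685] jaw 81.86 z [-0.1518  0.0184 -0.9882] F [-1.9  0.2  3.6] w 0.05 q [-0.018  0.547  0.004  1.181  0.016  0.123]
```

Emit:
{"method": "step_arm", "body": {"rows": [0.0498, 0.006, -0.001, 0.005, 0, 0.0498, 0.008, -0.0012, 0.006, 0, 0.0498, 0.008, -0.0012, 0.005, 0, 0.0498, 0.008, -0.0012, 0.004, 0, 0.0498, 0.004, 0, 0.001, 0]}}

```text
clock: 9.77
tcp_pos: [0.6851, 0.0522, 0.0887]
tool_rot: [-0.211, -2.968, -0.01]
contact_force: [-3.1, -1.8, -0.6]
grip_width: 0.0498
```

```bash
python3 - <<'E'
from h import *
st()
im,d=snapshot('scene'); save('s8.png',cv2.resize(im[200:320,200:320],None,fx=5,fy=5,interpolation=cv2.INTER_CUBIC))
E
```

```text
t 9.77 tcp [0.6851 0.0522 0.0887] jaw 81.88 z [-0.1641  0.0184 -0.9863] F [-3.1 -1.8 -0.6] w 0.0498 q [-0.024  0.589  0.12   1.267  0.014  0.117]
```

View pics/s8.png

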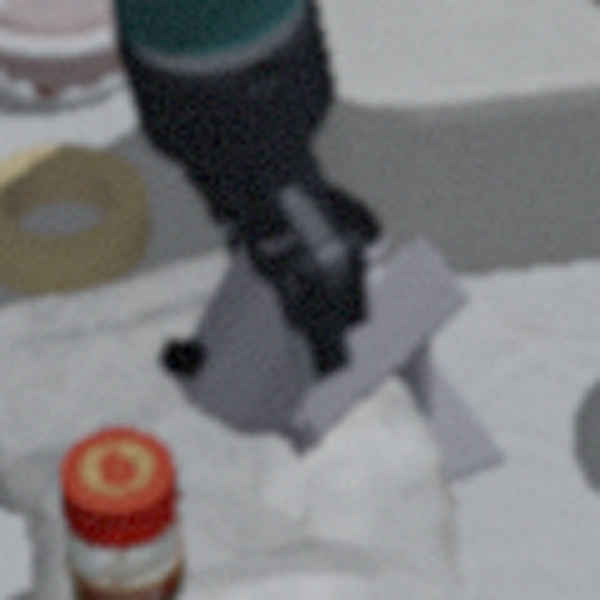

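Emit:
{"method": "step_arm", "body": {"rows": [0.0498, 0.008, -0.0012, 0.002, 0, 0.0498, 0.006, -0.001, 0.0, 0, 0.04, 0, 0, 0.0, 0, 0.04, 0, 0, 0.0, 0, 0.04, 0, 0, 0.01, 0]}}

```text
clock: 10.23
tcp_pos: [0.6987, 0.05, 0.0991]
tool_rot: [-0.211, -2.963, -0.01]
contact_force: [0.4, 0.2, -2.4]
grip_width: 0.0494
```

```bash
python3 - <<'E'
from h import *
st()
im,d=snapshot('scene'); save('s9.png',cv2.resize(im[200:320,200:320],None,fx=5,fy=5,interpolation=cv2.INTER_CUBIC))
E
```

```text
t 10.23 tcp [0.6987 0.05   0.0991] jaw 81.89 z [-0.1692  0.0189 -0.9854] F [ 0.4  0.2 -2.4] w 0.0494 q [-0.027  0.608  0.174  1.307  0.014  0.114]
```

View pics/s9.png

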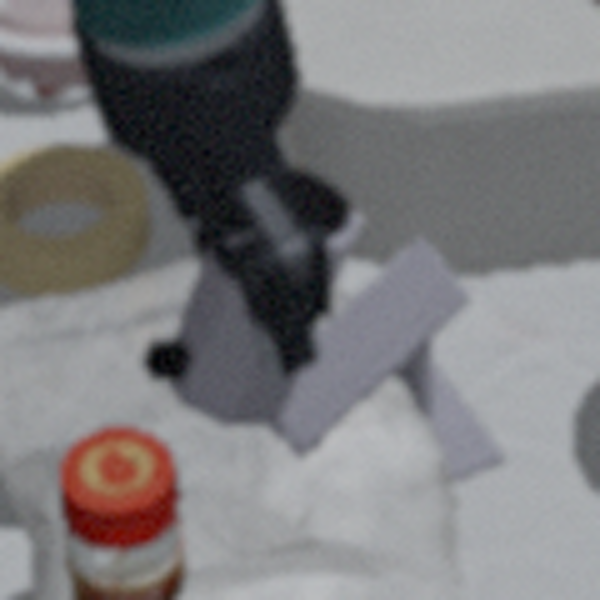

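Emit:
{"method": "step_arm", "body": {"rows": [0.04, 0, 0.01, 0.025, 0, 0.04, -0.005, 0.03, 0.01, 0, 0.04, -0.015, 0.03, 0, 0, 0.04, -0.025, 0.03, 0, 0, 0.04, -0.02, 0.02, 0, 0]}}

```text
clock: 10.7
tcp_pos: [0.6449, 0.1675, 0.1419]
tool_rot: [-0.228, -2.988, -0.013]
contact_force: [-1.2, 0.5, -2.8]
grip_width: 0.0494
```

```bash
python3 - <<'E'
from h import *
st()
im,d=snapshot('scene'); np.savez('s10.npz',im=im,d=d); save('s10.png',cv2.resize(im[190:350,250:410],None,fx=3.75,fy=3.75,interpolation=cv2.INTER_CUBIC))
c=Cam('scene'); uv,P=c.cloud(d)
E
```

```text
t 10.7 tcp [0.6449 0.1675 0.1419] jaw 81.28 z [-0.1429  0.0197 -0.9895] F [-1.2  0.5 -2.8] w 0.0494 q [0.14  0.496 0.089 1.303 0.039 0.289]
```

View pics/s10.png

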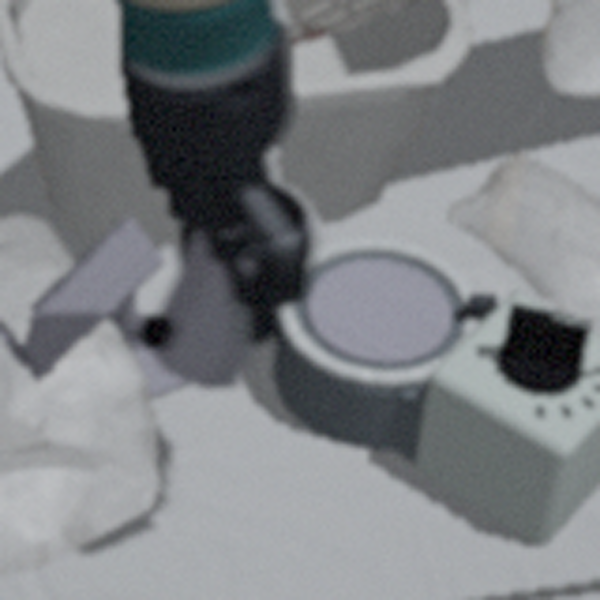

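Emit:
{"method": "step_arm", "body": {"rows": [0.04, -0.013, 0.002, -0.02, 0, 0.04, -0.005, 0, -0.03, 0, 0.04, 0, 0, -0.025, 0, 0.04, 0, 0, -0.01, 0, 0.04, 0, 0, 0, 0]}}

```text
clock: 11.17
tcp_pos: [0.626, 0.1778, 0.0614]
tool_rot: [-0.212, -3.005, -0.021]
contact_force: [1.0, 0.7, -2.3]
grip_width: 0.0495
```

```bash
python3 - <<'E'
from h import *
st()
im,d=snapshot('scene'); np.savez('s11.npz',im=im,d=d); save('s11.png',cv2.resize(im[210:330,260:380],None,fx=5,fy=5,interpolation=cv2.INTER_CUBIC))
E
```

```text
t 11.17 tcp [0.626  0.1778 0.0614] jaw 81.91 z [-0.1277  0.0228 -0.9915] F [ 1.   0.7 -2.3] w 0.0495 q [ 0.158  0.524 -0.047  1.123  0.043  0.297]
```

View pics/s11.png

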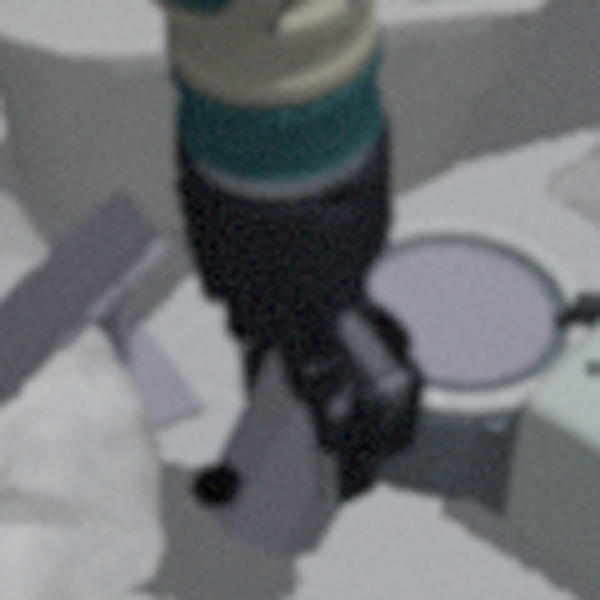

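Emit:
{"method": "step_arm", "body": {"rows": [0.04, 0, -0.001, -0.012, 0, 0.04, 0, -0.001, -0.008, 0, 0.04, 0, 0, -0.004, 0, 0.04, 0, 0, 0, 0, 0.04, 0, 0, 0, 0]}}

```text
clock: 11.63
tcp_pos: [0.6323, 0.175, 0.0408]
tool_rot: [-0.216, -3.015, -0.024]
contact_force: [-0.6, 0.5, -1.8]
grip_width: 0.049
```

```bash
python3 - <<'E'
from h import *
st()
im,d=snapshot('scene'); np.savez('s12.npz',im=im,d=d); save('s12.png',cv2.resize(im[230:350,260:380],None,fx=5,fy=5,interpolation=cv2.INTER_CUBIC))
c=Cam('scene'); uv,P=c.cloud(d); m=(abs(P[:,0]-.64)<.05)&(abs(P[:,1]-.175)<.035)&(P[:,2]>.012)&(P[:,2]<.05)
q=P[m]; col=im[uv[m][:,1],uv[m][:,0]]
print(len(q)); 
for z0 in np.arange(.0,.06,.006):
    mm=(abs(P[:,0]-.64)<.05)&(abs(P[:,1]-.175)<.035)&(abs(P[:,2]-z0)<.003); print(round(z0,3),mm.sum(),P[mm].max(0).round(3) if mm.any() else '')
E
```

```text
t 11.63 tcp [0.6323 0.175  0.0408] jaw 81.8 z [-0.1174  0.0244 -0.9928] F [-0.6  0.5 -1.8] w 0.049 q [ 0.153  0.545 -0.06   1.078  0.042  0.293]
376
0.0 703 [0.69  0.21  0.003]
0.006 7 [0.685 0.203 0.004]
0.012 3 [0.655 0.198 0.014]
0.018 25 [0.69  0.2   0.021]
0.024 81 [0.69  0.199 0.027]
0.03 74 [0.689 0.201 0.033]
0.036 57 [0.674 0.2   0.039]
0.042 56 [0.683 0.205 0.045]
0.048 99 [0.683 0.206 0.051]
0.054 97 [0.68  0.209 0.057]
```

View pics/s12.png

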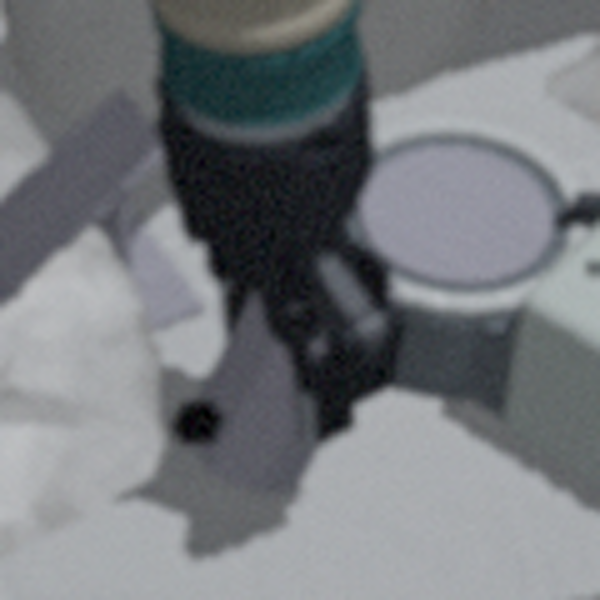

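Emit:
{"method": "step_arm", "body": {"rows": [0.04, 0, 0, -0.007, 0, 0.04, 0, 0, -0.005, 0, 0.04, 0, 0, -0.003, 0, 0.04, 0, 0, -0.002, 0, 0.04, 0, 0, -0.001, 0]}}

```text
clock: 12.1
tcp_pos: [0.6342, 0.1752, 0.0346]
tool_rot: [-0.216, -3.018, -0.026]
contact_force: [-1.6, -0.6, 0.4]
grip_width: 0.0493
```

```bash
python3 - <<'E'
from h import *
st()
E
```

```text
t 12.1 tcp [0.6342 0.1752 0.0346] jaw 81.78 z [-0.1137  0.0251 -0.9932] F [-1.6 -0.6  0.4] w 0.0493 q [ 0.153  0.552 -0.063  1.065  0.042  0.293]
```

Emit:
{"method": "step_arm", "body": {"rows": [0.0498, 0, 0, 0, 0, 0.0498, 0, 0, -0.003, 0, 0.0498, 0.005, -0.001, -0.004, 0, 0.0498, 0.005, -0.001, -0.004, 0, 0.0498, 0.004, 0, -0.003, 0]}}

```text
clock: 12.52
tcp_pos: [0.6492, 0.1736, 0.0319]
tool_rot: [-0.215, -3.02, -0.026]
contact_force: [-4.8, -2.0, 11.5]
grip_width: 0.0499
```

```bash
python3 - <<'E'
from h import *
st()
im,d=snapshot('scene'); np.savez('s12.npz',im=im,d=d); save('s13.png',cv2.resize(im[230:350,260:380],None,fx=5,fy=5,interpolation=cv2.INTER_CUBIC))
E
```

```text
t 12.52 tcp [0.6492 0.1736 0.0319] jaw 81.81 z [-0.1117  0.0254 -0.9934] F [-4.8 -2.  11.5] w 0.0499 q [ 0.147  0.575 -0.03   1.073  0.042  0.287]
```

View pics/s13.png

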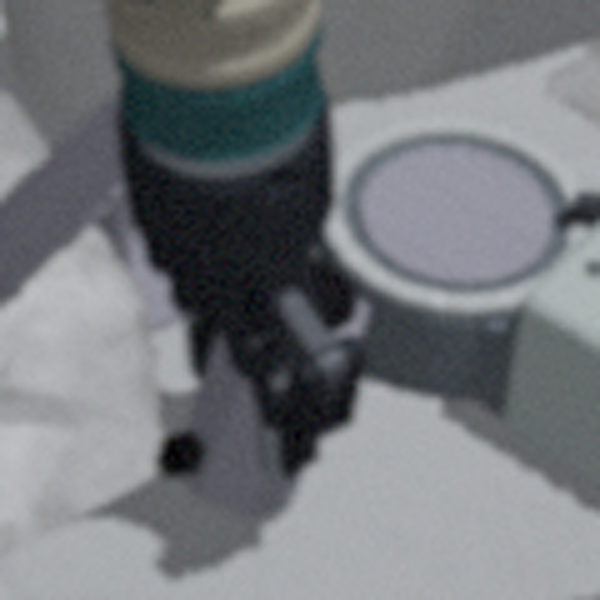

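```bash
python3 - <<'E'
from h import *
T=np.load('s12.npz'); c=Cam('scene'); im,d=T['im'],T['d']
uv,P=c.cloud(d); m=(uv[:,0]>=301)&(uv[:,0]<=315)&(uv[:,1]>=302)&(uv[:,1]<=332)&(P[:,2]>.006)&(P[:,2]<.08)&(np.hypot(P[:,0]-.655,P[:,1]-.173)<.032)
q=P[m]; print(len(q),q.min(0),q.max(0))
rng=np.random.default_rng(1)
for it in range(3):
    bb=0
    for k in range(500):
        a=q[rng.choice(len(q),3,False)]; n=np.cross(a[1]-a[0],a[2]-a[0]); L=np.linalg.norm(n)
        if L<1e-5: continue
        n/=L; i=abs((q-a[0])@n)<.0012
        if i.sum()>bb: bb=i.sum(); bi=i
    if bb<15: break
    cc=q[bi].mean(0); n=np.linalg.svd(q[bi]-cc)[2][2]; n*=np.sign(n[1]); print(bb,n.round(3),cc.round(3),'az',np.degrees(np.arctan2(n[1],n[0])).round(1),'el',np.degrees(np.arcsin(n[2])).round(1)); q=q[~bi]
E
```

```text
346 [0.6512829  0.14795675 0.00866479] [0.67916914 0.20333712 0.07745749]
137 [0.767 0.605 0.215] [0.669 0.188 0.038] az 38.3 el 12.4
85 [-0.947  0.134 -0.292] [0.668 0.176 0.054] az 172.0 el -16.9
49 [0.799 0.563 0.212] [0.67  0.191 0.036] az 35.2 el 12.3
```

Emit:
{"method": "step_arm", "body": {"rows": [0.0499, 0.006, -0.001, -0.002, 0, 0.0499, 0.006, -0.001, -0.003, 0, 0.0499, 0.006, -0.001, -0.003, 0, 0.0499, 0.004, -0.001, -0.003, 0, 0.0499, 0, 0, -0.002, 0]}}

```text
clock: 12.98
tcp_pos: [0.6775, 0.17, 0.0255]
tool_rot: [-0.217, -3.03, -0.03]
contact_force: [-1.7, -1.5, 12.2]
grip_width: 0.0496
```

```bash
cat > facet.py <<'E'
from h import *
def facets(u0,u1,v0,v1,cx,cy,name='scene',zr=(.006,.08)):
    c=Cam(name); im,d=snapshot(name)
    uv,P=c.cloud(d); m=(uv[:,0]>=u0)&(uv[:,0]<=u1)&(uv[:,1]>=v0)&(uv[:,1]<=v1)&(P[:,2]>zr[0])&(P[:,2]<zr[1])&(np.hypot(P[:,0]-cx,P[:,1]-cy)<.034)
    q=P[m]; print(len(q)); rng=np.random.default_rng(1)
    for it in range(4):
        bb=0
        if len(q)<15: break
        for k in range(500):
            a=q[rng.choice(len(q),3,False)]; n=np.cross(a[1]-a[0],a[2]-a[0]); L=np.linalg.norm(n)
            if L<1e-5: continue
            n/=L; i=abs((q-a[0])@n)<.0012
            if i.sum()>bb: bb=i.sum(); bi=i
        if bb<20: break
        cc=q[bi].mean(0); n=np.linalg.svd(q[bi]-cc)[2][2]; n*=np.sign(n@(c.p-cc)); print(bb,n.round(3),cc.round(3),'az',np.degrees(np.arctan2(n[1],n[0])).round(1),'el',np.degrees(np.arcsin(n[2])).round(1)); q=q[~bi]
    return im,d
E
python3 - <<'E'
from facet import *
s=st()
im,d=facets(285,325,295,340,s['tcp_pos'][0]+.003,.173)
save('s14.png',cv2.resize(im[230:350,260:380],None,fx=5,fy=5,interpolation=cv2.INTER_CUBIC))
E
```

```text
t 12.98 tcp [0.6775 0.17   0.0255] jaw 81.78 z [-0.1019  0.0271 -0.9944] F [-1.7 -1.5 12.2] w 0.0496 q [0.136 0.617 0.028 1.08  0.041 0.277]
434
76 [ 0.958 -0.278 -0.073] [0.683 0.172 0.035] az -16.2 el -4.2
67 [ 0.985 -0.15  -0.083] [0.689 0.167 0.039] az -8.6 el -4.8
54 [0.371 0.193 0.908] [0.688 0.165 0.024] az 27.4 el 65.3
48 [ 0.958 -0.265 -0.111] [0.687 0.168 0.043] az -15.5 el -6.4
```

View pics/s14.png

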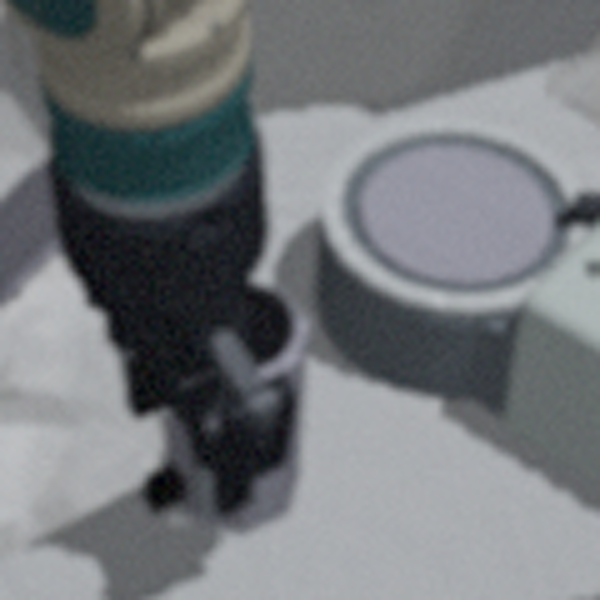

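Emit:
{"method": "step_arm", "body": {"rows": [0.0501, 0, 0, 0, 0, 0.0504, 0, 0, 0, 0, 0.051, 0, 0, 0, 0, 0.053, 0, 0, 0, 0, 0.056, 0, 0, 0, 0]}}

```text
clock: 13.45
tcp_pos: [0.6789, 0.1699, 0.0237]
tool_rot: [-0.217, -3.032, -0.03]
contact_force: [0.6, -0.8, -0.1]
grip_width: 0.0562
```

```bash
python3 - <<'E'
from facet import *
s=st()
im,d=facets(285,325,280,340,s['tcp_pos'][0]-.01,.173)
save('s15.png',cv2.resize(im[230:350,260:380],None,fx=5,fy=5,interpolation=cv2.INTER_CUBIC))
E
```

```text
t 13.45 tcp [0.6789 0.1699 0.0237] jaw 81.78 z [-0.1     0.0271 -0.9946] F [ 0.6 -0.8 -0.1] w 0.0562 q [0.136 0.619 0.028 1.076 0.04  0.277]
375
72 [0.293 0.285 0.913] [0.684 0.167 0.023] az 44.3 el 65.9
60 [ 0.991 -0.134  0.012] [0.681 0.164 0.035] az -7.7 el 0.7
47 [-0.18   0.162  0.97 ] [0.681 0.168 0.019] az 138.0 el 76.0
42 [-0.562  0.827  0.   ] [0.649 0.198 0.043] az 124.2 el 0.0
```

View pics/s15.png

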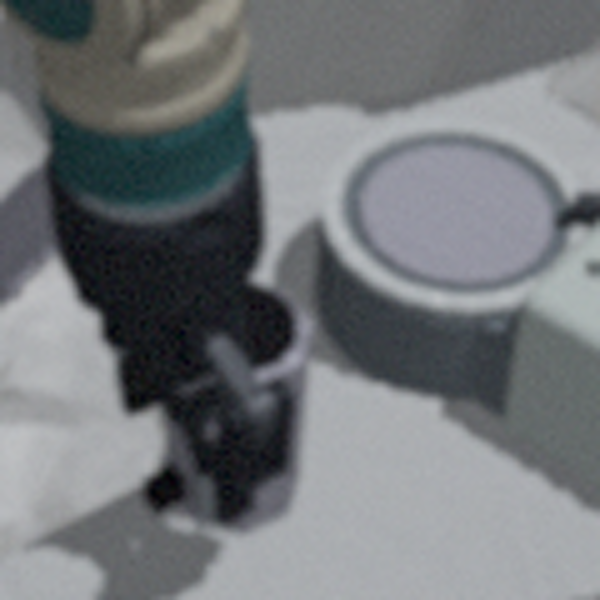

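Emit:
{"method": "step_arm", "body": {"rows": [0.07, 0, 0, 0.002, 0, 0.074, 0, 0, 0.01, 0, 0.074, 0, 0, 0.025, 0, 0.074, 0, 0, 0.035, 0, 0.074, 0, 0, 0.035, 0]}}

```text
clock: 13.92
tcp_pos: [0.669, 0.1687, 0.1233]
tool_rot: [-0.216, -3.009, -0.023]
contact_force: [0.4, -0.6, 0.3]
grip_width: 0.0742
```

Emit:
{"method": "step_arm", "body": {"rows": [0.074, 0, 0, 0.035, 0, 0.074, -0.01, 0, 0.03, 0, 0.074, -0.03, 0, 0.02, 0, 0.074, -0.03, 0, 0, 0, 0.074, -0.02, 0, 0, 0]}}

```text
clock: 14.33
tcp_pos: [0.5853, 0.1692, 0.2259]
tool_rot: [-0.219, -3.031, -0.031]
contact_force: [-0.9, -0.4, -0.2]
grip_width: 0.0741
```

```bash
python3 - <<'E'
from facet import *
s=st()
m=camera_model('wrist'); im,d=snapshot('wrist'); np.savez('w4.npz',im=im,d=d,m=np.array(m,dtype=object)); save('w4.png',im)
im,d=facets(275,345,270,350,.656,.17,zr=(.02,.085))
save('s16.png',cv2.resize(im[210:350,240:400],None,fx=4,fy=4,interpolation=cv2.INTER_CUBIC))
E
```

```text
t 14.33 tcp [0.5853 0.1692 0.2259] jaw 81.7 z [-0.1006  0.0277 -0.9945] F [-0.9 -0.4 -0.2] w 0.0741 q [0.155 0.315 0.01  1.361 0.043 0.297]
642
194 [0.811 0.585 0.015] [0.677 0.19  0.054] az 35.8 el 0.8
158 [0.126 0.992 0.01 ] [0.66  0.198 0.054] az 82.7 el 0.6
134 [ 0.991 -0.136  0.004] [0.681 0.171 0.053] az -7.8 el 0.2
38 [0.808 0.589 0.012] [0.677 0.186 0.044] az 36.1 el 0.7
```

View pics/w4.png

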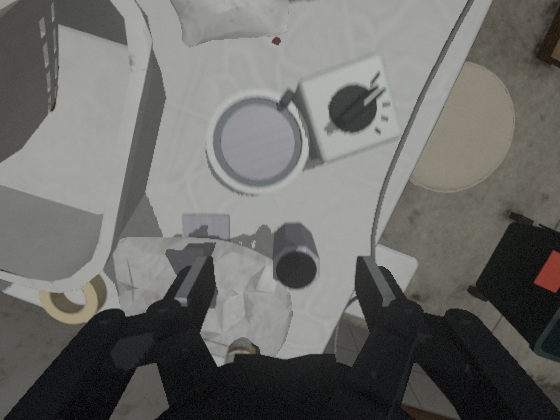

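View pics/s16.png

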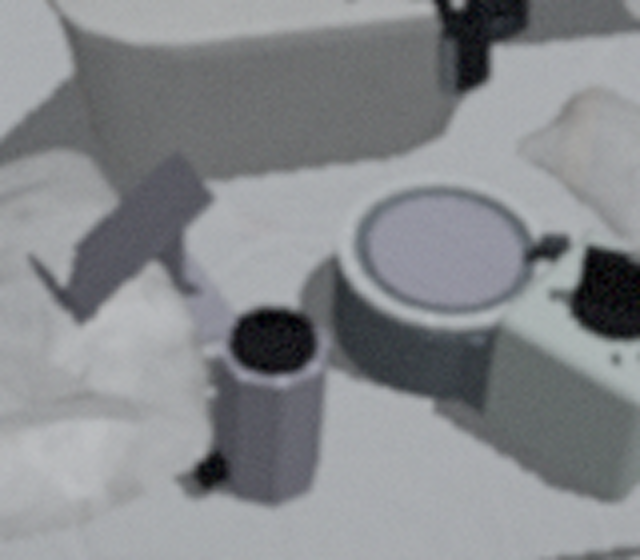

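```bash
python3 - <<'E'
from h import *
np.set_printoptions(suppress=True,precision=4)
W=np.load('w4.npz',allow_pickle=True); c=Cam('wrist',W['m'].item()); im=W['im']
g=im.max(2); m=((g<52)*255).astype(np.uint8); m[:235]=0; m[292:]=0; m[:,:268]=0; m[:,:]; m[:,324:]=0
n,l,s,ce=cv2.connectedComponentsWithStats(m)
for i in range(1,n):
    if s[i,4]>300:
        k=cv2.findContours((l==i).astype(np.uint8),0,1)[0][0]; e=cv2.fitEllipse(k); print(s[i],'ell',e,'lid',c.plane([e[0]],.095)[0])
print('fov check cup expected px',c.proj([[.6565,.1735,.095]]))
save('w4z.png',cv2.resize(im[40:200,195:405],None,fx=3.8,fy=3.8,interpolation=cv2.INTER_CUBIC))
save('w4y.png',cv2.resize(im[215:300,255:340],None,fx=6,fy=6,interpolation=cv2.INTER_CUBIC))
E
```

```text
[276 252  31  36 568] ell ((291.1195373535156, 269.0323486328125), (27.491077423095703, 31.960891723632812), 174.77639770507812) lid [0.6532 0.1685 0.095 ]
fov check cup expected px [[296.2514 271.2633]]
```

View pics/w4z.png

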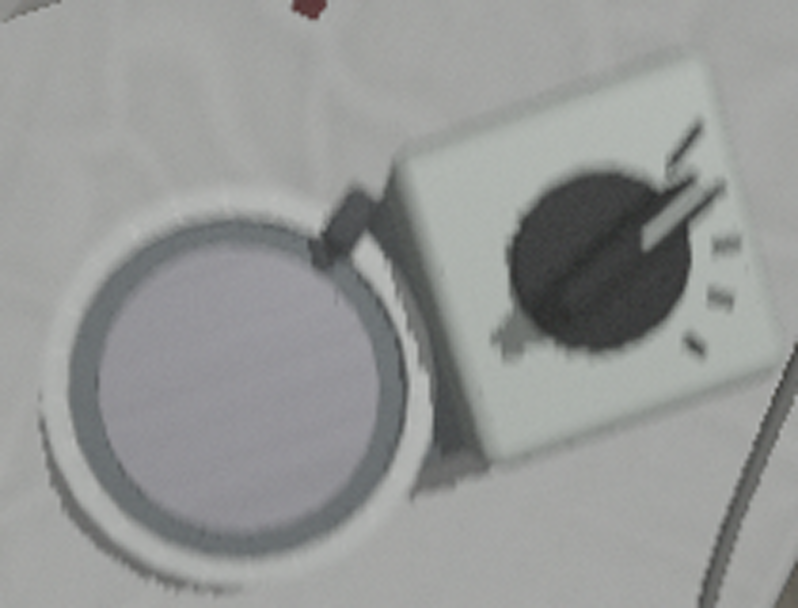

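View pics/w4y.png

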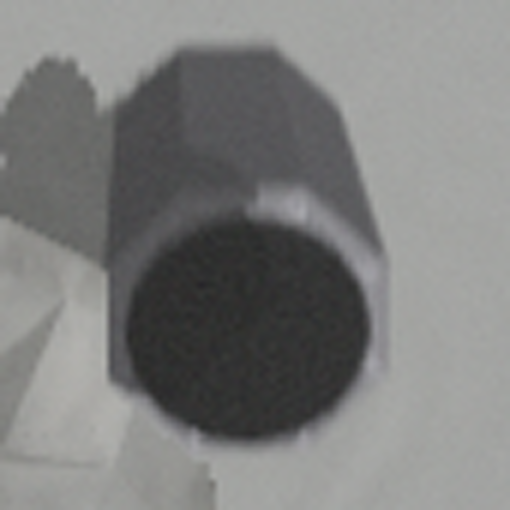

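```bash
python3 - <<'E'
from mill import circ
from h import *
np.set_printoptions(suppress=True,precision=4)
W=np.load('w4.npz',allow_pickle=True); c=Cam('wrist',W['m'].item()); im=W['im']
print('lid',c.plane([[296.2,269.1]],.095))
z=lambda a:np.array(a,float)/3.8+np.array([195,40])+(.5/3.8-.5)
# plate via color flood
mask=np.zeros((422,562),np.uint8); b=cv2.GaussianBlur(im,(3,3),0)
s=(258,140); cv2.floodFill(b.copy(),mask,s,0,(10,)*3,(10,)*3,cv2.FLOODFILL_FIXED_RANGE|cv2.FLOODFILL_MASK_ONLY)
k=max(cv2.findContours(mask[1:-1,1:-1],0,1)[0],key=len)[:,0]; print(k.min(0),k.max(0)); pc,r=circ(c.plane(k,.055)); print('plate',pc,r)
h=c.plane(z([[98,385],[135,295],[200,245],[300,250],[365,310],[380,400],[345,490],[240,532],[140,485]]),.055); print('hand',circ(h))
g=c.plane(z([[70,385],[105,290],[180,228],[290,225],[405,390],[375,480],[300,540],[200,550],[100,490]]),.056); print('ring inner hand',circ(g))
pcs=pc
for a in [[350,222],[340,240],[335,250],[358,212]]:
    q=c.plane(z([a]),.068)[0,:2]; v=q-pcs; print('ptr',q,np.linalg.norm(v),np.degrees(np.arctan2(v[1],v[0])))
mk=c.plane(z([[685,145],[727,244],[720,298],[695,343]]),.08)[:,:2]; print(mk); D,r=circ(mk[1:]); print('marks circ',D,r)
uv,P=c.cloud(W['d']); m=(np.hypot(P[:,0]-.504,P[:,1]-.25)<.035)&(P[:,2]>.108)&(P[:,2]<.125)
q=P[m][:,:2]; cc=q.mean(0); v=np.linalg.svd(q-cc)[2][0]; v*=np.sign(v[1]); t=(q-cc)@v; D2=cc+v*(t.max()+t.min())/2
print('bar',len(q),D2,np.degrees(np.arctan2(v[1],v[0])),np.ptp(t))
for D in (np.array([.504,.249]),D2):
    for x in mk: print(D,np.degrees(np.arctan2(*(x-D)[::-1])))
v=np.diff(c.plane(z([[672,165],[700,125]]),.08)[:,:2],axis=0)[0]; print('long mark dir',np.degrees(np.arctan2(v[1],v[0])))
E
```

```text
lid [[0.6541 0.1738 0.095 ]]
[222 105] [293 178]
plate [0.5209 0.152 ] 0.03809402598145989
hand (array([0.5207, 0.153 ]), np.float64(0.04046151204691667))
ring inner hand (array([0.5211, 0.1513]), np.float64(0.04688567372906312))
ptr [0.4818 0.1891] 0.0539184698932851 136.50503965512019
ptr [0.4859 0.1858] 0.04866185393297719 135.94292489834538
ptr [0.4883 0.1842] 0.04581888199014896 135.42520912082665
ptr [0.4796 0.1916] 0.057201619570239816 136.24323764629509
[[0.4764 0.2751]
 [0.5019 0.2839]
 [0.515  0.2811]
 [0.5255 0.2737]]
marks circ [0.5017 0.2511] 0.03283303908457861
bar 613 [0.5034 0.2492] 124.75702908403336 0.04170607897185587
[0.504 0.249] 136.57228159219758
[0.504 0.249] 93.51955833082715
[0.504 0.249] 70.99539581231075
[0.504 0.249] 48.88451849496157
[0.5034 0.2492] 136.17123689984408
[0.5034 0.2492] 92.48550542740276
[0.5034 0.2492] 69.83197152337183
[0.5034 0.2492] 47.759667348299494
long mark dir 137.43479974441377
```

Emit:
{"method": "step_arm", "body": {"rows": [0.074, 0.03, 0.002, -0.01, 0, 0.074, 0.025, 0.002, -0.02, 0, 0.074, 0.012, 0.001, -0.03, 0, 0.074, 0.002, 0, -0.03, 0, 0.074, 0, 0, 0, 0]}}

```text
clock: 14.85
tcp_pos: [0.6582, 0.1751, 0.1402]
tool_rot: [-0.217, -3.043, -0.035]
contact_force: [-1.1, -0.1, -1.0]
grip_width: 0.0741
```

```bash
python3 - <<'E'
from facet import *
st()
E
```

```text
t 14.85 tcp [0.6582 0.1751 0.1402] jaw 81.81 z [-0.0891  0.0292 -0.9956] F [-1.1 -0.1 -1. ] w 0.0741 q [0.147 0.484 0.072 1.243 0.042 0.288]
```

Emit:
{"method": "step_arm", "body": {"rows": [0.074, -0.004, -0.001, -0.025, 0, 0.074, 0, 0, -0.03, 0, 0.074, 0, 0, -0.025, 0, 0.074, 0, 0, -0.012, 0, 0.074, 0, 0, 0, 0]}}

```text
clock: 15.27
tcp_pos: [0.6579, 0.1742, 0.0505]
tool_rot: [-0.218, -3.048, -0.037]
contact_force: [0.0, -0.8, -0.5]
grip_width: 0.074
```

```bash
python3 - <<'E'
from facet import *
st()
E
```

```text
t 15.27 tcp [0.6579 0.1742 0.0505] jaw 81.79 z [-0.084  0.03  -0.996] F [ 0.  -0.8 -0.5] w 0.074 q [ 0.146  0.553 -0.021  1.076  0.042  0.287]
```

Emit:
{"method": "step_arm", "body": {"rows": [0.074, -0.006, 0, -0.008, 0, 0.065, 0, 0, -0.002, 0, 0.055, 0, 0, 0, 0, 0.045, 0, 0, 0, 0, 0.04, 0, 0, 0, 0]}}

```text
clock: 15.68
tcp_pos: [0.655, 0.1747, 0.0465]
tool_rot: [-0.218, -3.055, -0.039]
contact_force: [0.1, 0.2, -1.6]
grip_width: 0.0491
```

```bash
python3 - <<'E'
from facet import *
st()
E
```

```text
t 15.68 tcp [0.655  0.1747 0.0465] jaw 81.8 z [-0.0766  0.0307 -0.9966] F [ 0.1  0.2 -1.6] w 0.0491 q [ 0.147  0.547 -0.039  1.056  0.042  0.288]
```

Emit:
{"method": "step_arm", "body": {"rows": [0.04, 0, 0, 0.02, 0, 0.04, 0, 0, 0.03, 0, 0.04, 0, 0, 0.03, 5, 0.04, 0, 0, 0.02, 7, 0.04, 0, 0, 0.005, 7]}}

```text
clock: 16.1
tcp_pos: [0.6516, 0.1738, 0.1539]
tool_rot: [0.303, -3.04, -0.011]
contact_force: [0.8, 0.2, -1.2]
grip_width: 0.0499
```

Emit:
{"method": "step_arm", "body": {"rows": [0.04, -0.015, 0, 0, 7, 0.04, -0.015, -0.003, 0, 7, 0.04, -0.015, -0.003, 0, 7, 0.04, -0.015, -0.003, 0, 7, 0.04, -0.015, -0.003, 0, 7]}}

```text
clock: 16.52
tcp_pos: [0.5825, 0.1631, 0.1618]
tool_rot: [1.23, -2.817, 0.025]
contact_force: [0.0, -0.5, -1.1]
grip_width: 0.0491
```

```bash
python3 - <<'E'
from facet import *
st()
E
```

```text
t 16.52 tcp [0.5825 0.1631 0.1618] jaw 137.16 z [-0.055  -0.0421 -0.9976] F [ 0.  -0.5 -1.1] w 0.0491 q [ 0.181  0.328 -0.109  1.195 -0.031 -0.641]
```

Emit:
{"method": "step_arm", "body": {"rows": [0.04, -0.012, -0.002, 0, 7, 0.04, -0.012, -0.002, 0, 7, 0.04, -0.012, -0.002, 0, 7, 0.04, -0.012, -0.002, 0, 7, 0.04, -0.01, -0.001, 0, 7]}}

```text
clock: 16.93
tcp_pos: [0.5209, 0.154, 0.1644]
tool_rot: [2.044, -2.311, 0.056]
contact_force: [-0.8, -0.1, -2.1]
grip_width: 0.0494
```

Emit:
{"method": "step_arm", "body": {"rows": [0.04, 0, 0, 0, 7, 0.04, 0, 0, 0, 7, 0.04, 0, 0, 0, 7, 0.04, 0, 0, 0, 7, 0.04, 0, 0, 0, 7]}}

```text
clock: 17.35
tcp_pos: [0.5169, 0.1545, 0.1668]
tool_rot: [2.668, -1.578, 0.079]
contact_force: [0.9, -0.1, -2.6]
grip_width: 0.0499
```

```bash
python3 - <<'E'
from facet import *
st()
E
```

```text
t 17.35 tcp [0.5169 0.1545 0.1668] jaw -151.21 z [ 0.0232 -0.0612 -0.9979] F [ 0.9 -0.1 -2.6] w 0.0499 q [ 0.206  0.167 -0.307  1.087 -0.065 -1.868]
```

Emit:
{"method": "step_arm", "body": {"rows": [0.04, 0.002, 0, 0, 7, 0.04, 0.002, 0, 0, 6, 0.04, 0.001, 0, 0, 4, 0.04, 0, 0, 0, 0, 0.04, 0, 0, 0, 0]}}

```text
clock: 17.77
tcp_pos: [0.5212, 0.1551, 0.1694]
tool_rot: [2.89, -1.15, 0.091]
contact_force: [0.1, -0.3, -2.1]
grip_width: 0.0493
```

```bash
python3 - <<'E'
from facet import *
s=st()
m=camera_model('wrist'); im,d=snapshot('wrist'); np.savez('w5.npz',im=im,d=d,m=np.array(m,dtype=object)); save('w5.png',im)
im,d=snapshot('top'); np.savez('t5.npz',im=im,d=d); save('t5.png',cv2.resize(im[170:290,100:260],None,fx=5,fy=5,interpolation=cv2.INTER_CUBIC))
im,d=facets(285,420,200,330,.5205,.153,zr=(.085,.13))
np.savez('s17.npz',im=im,d=d); save('s17.png',cv2.resize(im[170:350,270:450],None,fx=3.3,fy=3.3,interpolation=cv2.INTER_CUBIC))
E
```

```text
t 17.77 tcp [0.5212 0.1551 0.1694] jaw -133.42 z [ 0.0434 -0.0491 -0.9978] F [ 0.1 -0.3 -2.1] w 0.0493 q [ 0.201  0.156 -0.314  1.068 -0.057 -2.184]
51
27 [-0.02   0.06   0.998] [0.533 0.174 0.128] az 108.8 el 86.4
```

View pics/w5.png

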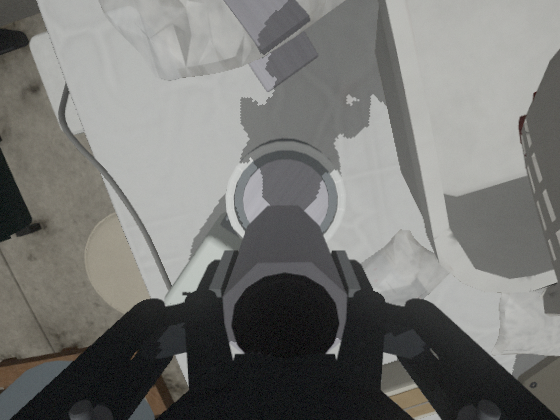

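View pics/s17.png

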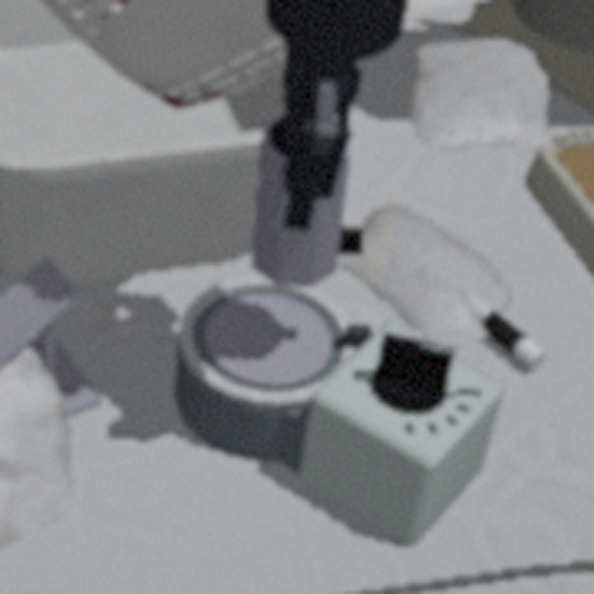

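View pics/t5.png

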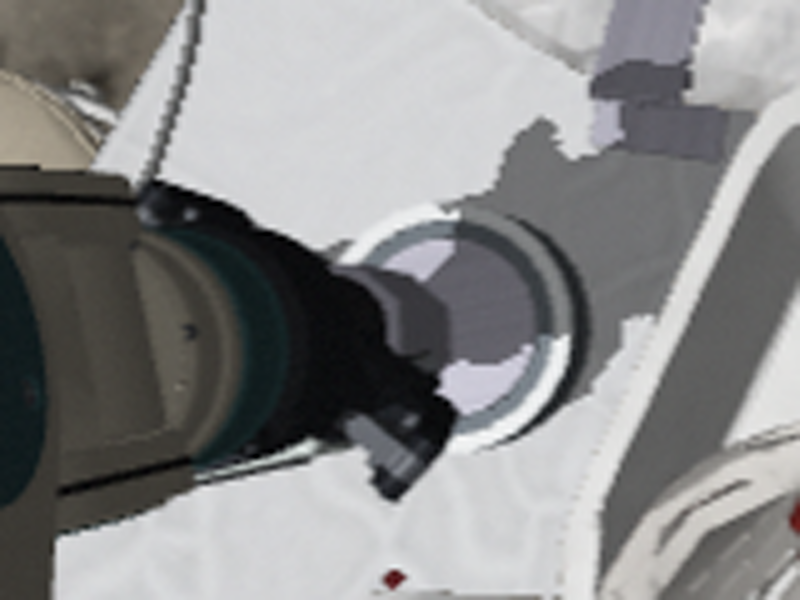

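```bash
python3 - <<'E'
from mill import circ
from h import *
np.set_printoptions(suppress=True,precision=4)
c=Cam('scene'); T=np.load('s17.npz'); im,d=T['im'],T['d']
uv,P=c.cloud(d); m=(P[:,2]>.127)&(P[:,2]<.21)&(np.hypot(P[:,0]-.5215,P[:,1]-.155)<.035)&(im[uv[:,1],uv[:,0]].max(1)>60)
q=P[m]; print(len(q)); rng=np.random.default_rng(1); F=[]
for it in range(4):
    bb=0
    if len(q)<15: break
    for k in range(600):
        a=q[rng.choice(len(q),3,False)]; n=np.cross(a[1]-a[0],a[2]-a[0]); L=np.linalg.norm(n)
        if L<1e-5: continue
        n/=L; i=abs((q-a[0])@n)<.0012
        if i.sum()>bb: bb=i.sum(); bi=i
    if bb<20: break
    cc=q[bi].mean(0); n=np.linalg.svd(q[bi]-cc)[2][2]; n*=np.sign(n@(c.p-cc)); print(bb,n.round(3),cc.round(4),'az',np.degrees(np.arctan2(n[1],n[0])).round(1),'el',np.degrees(np.arcsin(n[2])).round(1)); q=q[~bi]; F.append((n,cc))
# plate in initial scene
S=np.load('scene0.npz')['im']; z=lambda a:np.array(a,float)/3.2+np.array([190,220])+(.5/3.2-.5)
h=c.plane(z([[447,170],[465,138],[515,118],[560,128],[585,160],[580,190],[545,212],[500,212],[462,195]]),.055); print('plate scene hand',circ(h))
mask=np.zeros((422,562),np.uint8); b=cv2.GaussianBlur(S,(3,3),0)
cv2.floodFill(b,mask,(351,272),0,(12,)*3,(12,)*3,cv2.FLOODFILL_FIXED_RANGE|cv2.FLOODFILL_MASK_ONLY)
k=max(cv2.findContours(mask[1:-1,1:-1],0,1)[0],key=len)[:,0]; print(k.min(0),k.max(0),circ(c.plane(k,.055)))
E
```

```text
724
192 [ 1.    -0.012 -0.014] [0.5443 0.159  0.1674] az -0.7 el -0.8
197 [-0.047  0.999  0.014] [0.5194 0.1838 0.1632] az 92.7 el 0.8
102 [0.655 0.754 0.044] [0.536  0.1769 0.1487] az 49.0 el 2.5
54 [0.943 0.33  0.027] [0.5413 0.1647 0.1599] az 19.3 el 1.5
plate scene hand (array([0.5214, 0.1525]), np.float64(0.04471026858593339))
[333 260] [369 285] (array([0.5237, 0.1533]), np.float64(0.03661543189649509))
```

Emit:
{"method": "step_arm", "body": {"rows": [0.04, 0.003, -0.005, -0.012, 0, 0.04, 0, 0, -0.016, 0, 0.04, 0, 0, -0.015, 0, 0.04, 0, 0, -0.006, 0, 0.04, 0, 0, 0, 0]}}

```text
clock: 18.33
tcp_pos: [0.526, 0.1504, 0.1205]
tool_rot: [2.89, -1.157, 0.096]
contact_force: [-0.2, 0.7, -2.8]
grip_width: 0.0495
```

```bash
cat > chk.py <<'E'
from h import *
from mill import circ
np.set_printoptions(suppress=True,precision=4)
def cup(x,y,z0,z1,name='scene',ret=False):
    c=Cam(name); im,d=snapshot(name); uv,P=c.cloud(d)
    m=(P[:,2]>z0)&(P[:,2]<z1)&(np.hypot(P[:,0]-x,P[:,1]-y)<.035)&(im[uv[:,1],uv[:,0]].max(1)>60)
    q=P[m]; rng=np.random.default_rng(1); A=[];B=[]
    for it in range(4):
        bb=0
        if len(q)<15: break
        for k in range(600):
            a=q[rng.choice(len(q),3,False)]; n=np.cross(a[1]-a[0],a[2]-a[0]); L=np.linalg.norm(n)
            if L<1e-5: continue
            n/=L
            if abs(n[2])>.4: continue
            i=abs((q-a[0])@n)<.0012
            if i.sum()>bb: bb=i.sum(); bi=i
        if bb<20: break
        cc=q[bi].mean(0); n=np.linalg.svd(q[bi]-cc)[2][2]; n*=np.sign(n@(c.p-cc)); az=np.degrees(np.arctan2(n[1],n[0])); print(bb,cc.round(4),'az',az.round(1),'el',np.degrees(np.arcsin(n[2])).round(1)); q=q[~bi]
        if bb>90: A.append(n[:2]);B.append(n@cc-.025-n[2]*cc[2])
    if len(A)>1: print('centre',np.linalg.lstsq(np.array(A),np.array(B),rcond=None)[0])
    return im,d
E
python3 - <<'E'
from chk import *
st()
im,d=cup(.5235,.153,.085,.155)
save('s18.png',cv2.resize(im[190:330,280:420],None,fx=4.2,fy=4.2,interpolation=cv2.INTER_CUBIC))
E
```

```text
t 18.33 tcp [0.526  0.1504 0.1205] jaw -133.63 z [ 0.0472 -0.0483 -0.9977] F [-0.2  0.7 -2.8] w 0.0495 q [ 0.191  0.203 -0.37   0.961 -0.056 -2.191]
157 [0.5245 0.1789 0.1179] az 94.2 el 0.7
150 [0.549  0.1548 0.1184] az 3.4 el -0.8
82 [0.5417 0.1722 0.1026] az 48.4 el 1.5
39 [0.5356 0.1744 0.1211] az 69.4 el -0.8
centre [0.524  0.1538]
```

View pics/s18.png

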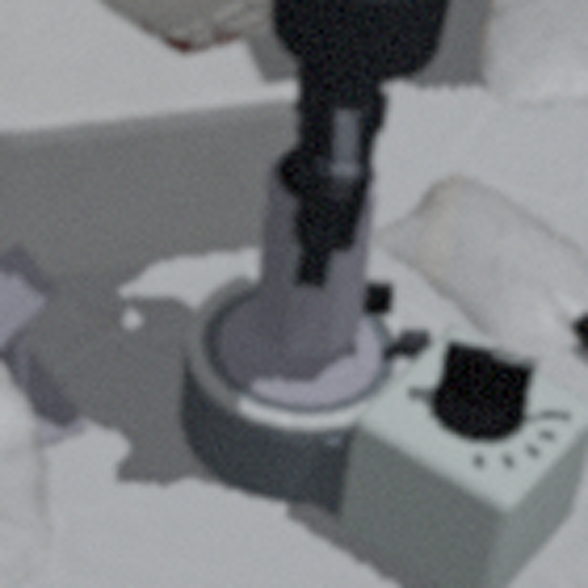

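Emit:
{"method": "step_arm", "body": {"rows": [0.04, 0, 0, -0.009, -1, 0.04, 0, 0, -0.006, 0, 0.04, 0, 0, -0.003, 0, 0.04, 0, 0, -0.001, 0, 0.04, 0, 0, 0, 0]}}

```text
clock: 18.8
tcp_pos: [0.528, 0.1511, 0.1025]
tool_rot: [2.88, -1.186, 0.101]
contact_force: [-0.4, 0.1, -1.6]
grip_width: 0.0498
```

```bash
python3 - <<'E'
from chk import *
st()
im,d=cup(.5235,.153,.07,.15)
save('s19.png',cv2.resize(im[190:330,280:420],None,fx=4.2,fy=4.2,interpolation=cv2.INTER_CUBIC))
E
```

```text
t 18.8 tcp [0.528  0.1511 0.1025] jaw -134.76 z [ 0.0504 -0.0484 -0.9976] F [-0.4  0.1 -1.6] w 0.0498 q [ 0.191  0.223 -0.387  0.92  -0.057 -2.17 ]
160 [0.5268 0.1797 0.104 ] az 91.9 el 0.6
158 [0.5511 0.1549 0.1081] az 3.4 el 0.1
65 [0.5432 0.1731 0.0892] az 48.5 el 2.0
45 [0.5493 0.1524 0.1128] az 4.2 el 1.1
centre [0.5261 0.1547]
```

View pics/s19.png

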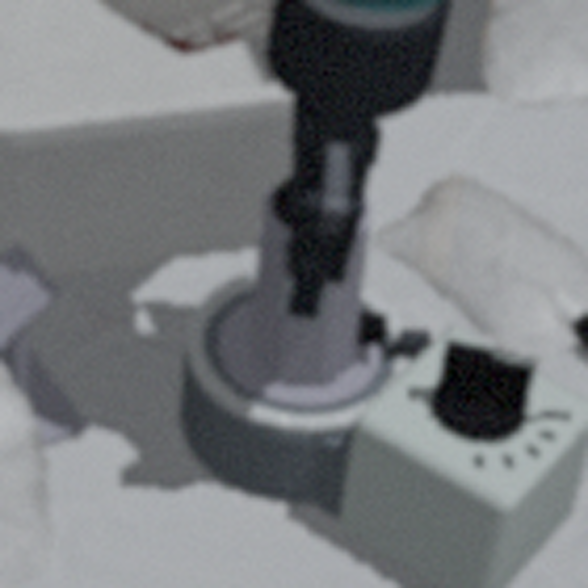

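Emit:
{"method": "step_arm", "body": {"rows": [0.04, -0.004, -0.002, 0.003, 0, 0.04, -0.001, 0, 0, 0, 0.04, -0.001, 0, -0.005, 0, 0.04, -0.001, 0, -0.003, 0, 0.04, 0, 0, -0.001, 0]}}

```text
clock: 19.27
tcp_pos: [0.5224, 0.1492, 0.0998]
tool_rot: [2.882, -1.187, 0.108]
contact_force: [-4.8, 0.6, 11.6]
grip_width: 0.0497
```

```bash
python3 - <<'E'
from chk import *
st()
im,d=cup(.5235,.153,.07,.15)
E
```

```text
t 19.27 tcp [0.5224 0.1492 0.0998] jaw -134.76 z [ 0.0553 -0.048  -0.9973] F [-4.8  0.6 11.6] w 0.0497 q [ 0.19   0.213 -0.407  0.905 -0.058 -2.171]
166 [0.5208 0.1779 0.1027] az 90.8 el 1.0
158 [0.5452 0.1524 0.1072] az -0.7 el 0.9
68 [0.5396 0.1705 0.0927] az 43.7 el -7.2
39 [0.5446 0.1565 0.0987] az 14.4 el 0.3
centre [0.5202 0.1529]
```

Emit:
{"method": "step_arm", "body": {"rows": [0.04, 0, 0, 0.004, 0, 0.04, 0.003, 0, 0.001, 0, 0.04, 0.001, 0, -0.002, 0, 0.04, 0, 0, -0.002, 0, 0.04, 0, 0, 0, 0]}}

```text
clock: 19.73
tcp_pos: [0.5267, 0.1492, 0.1008]
tool_rot: [2.882, -1.187, 0.11]
contact_force: [0.4, 0.2, -1.2]
grip_width: 0.0493
```

```bash
python3 - <<'E'
from chk import *
st()
im,d=cup(.5235,.153,.07,.15)
E
```

```text
t 19.73 tcp [0.5267 0.1492 0.1008] jaw -134.75 z [ 0.0562 -0.0477 -0.9973] F [ 0.4  0.2 -1.2] w 0.0493 q [ 0.189  0.219 -0.398  0.908 -0.057 -2.173]
162 [0.5251 0.178  0.1049] az 92.6 el 1.2
169 [0.5501 0.1523 0.1078] az 0.4 el 0.4
73 [0.5432 0.1711 0.0942] az 62.4 el -1.3
53 [0.5479 0.1562 0.103 ] az 4.5 el 1.7
centre [0.5251 0.153 ]
```

Emit:
{"method": "step_arm", "body": {"rows": [0.04, -0.001, 0, -0.002, 0.5, 0.04, 0, 0, -0.001, 0, 0.0495, 0, 0, 0, 0, 0.0499, 0, 0, 0, 0, 0.0502, 0, 0, 0, 0]}}

```text
clock: 20.2
tcp_pos: [0.5266, 0.1494, 0.0999]
tool_rot: [2.889, -1.172, 0.112]
contact_force: [0.0, 1.1, -1.8]
grip_width: 0.0505
```

```bash
python3 - <<'E'
from chk import *
st()
im,d=cup(.5235,.153,.07,.15)
E
```

```text
t 20.2 tcp [0.5266 0.1494 0.0999] jaw -134.16 z [ 0.0584 -0.0474 -0.9972] F [ 0.   1.1 -1.8] w 0.0505 q [ 0.189  0.218 -0.401  0.903 -0.058 -2.183]
143 [0.5239 0.1777 0.1023] az 93.8 el 0.8
151 [0.5497 0.1524 0.1078] az 1.9 el 0.3
66 [0.5416 0.1724 0.0918] az 61.6 el -2.0
52 [0.5461 0.1572 0.1062] az 10.6 el 0.6
centre [0.5247 0.1527]
```

Emit:
{"method": "step_arm", "body": {"rows": [0.051, 0, 0, 0, 0, 0.053, 0, 0, 0, 0, 0.058, 0, 0, 0, 0, 0.066, 0, 0, 0, 0, 0.07, 0, 0, 0.006, 0]}}

```text
clock: 20.67
tcp_pos: [0.5267, 0.1493, 0.1053]
tool_rot: [2.889, -1.172, 0.112]
contact_force: [0.4, 0.5, 0.2]
grip_width: 0.07
```

Emit:
{"method": "step_arm", "body": {"rows": [0.07, 0, 0, 0.02, 0, 0.07, 0, 0, 0.03, 0, 0.07, 0, 0, 0.03, 0, 0.07, 0, 0, 0.03, 0, 0.07, -0.005, 0.02, 0.01, 0]}}

```text
clock: 21.08
tcp_pos: [0.5183, 0.1666, 0.2286]
tool_rot: [2.882, -1.175, 0.103]
contact_force: [1.3, -0.6, 0.5]
grip_width: 0.0701
```

```bash
python3 - <<'E'
from chk import *
st()
im,d=cup(.5235,.153,.07,.15)
save('s20.png',cv2.resize(im[190:330,280:420],None,fx=4.2,fy=4.2,interpolation=cv2.INTER_CUBIC))
m=camera_model('wrist'); im,d=snapshot('wrist'); np.savez('w6.npz',im=im,d=d,m=np.array(m,dtype=object)); save('w6.png',im)
E
```

```text
t 21.08 tcp [0.5183 0.1666 0.2286] jaw -134.36 z [ 0.0506 -0.0508 -0.9974] F [ 1.3 -0.6  0.5] w 0.0701 q [ 0.225  0.113 -0.235  1.185 -0.061 -2.144]
225 [0.5425 0.1711 0.1091] az 44.5 el 0.1
156 [0.55   0.1532 0.1095] az -0.6 el 0.5
163 [0.5238 0.1787 0.1093] az 93.0 el 0.3
68 [0.5419 0.1679 0.1152] az 39.0 el 1.4
centre [0.5248 0.1536]
```

View pics/s20.png

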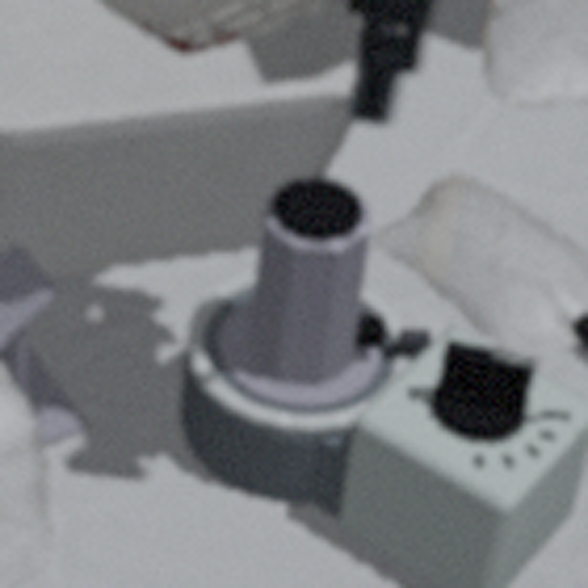

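View pics/w6.png

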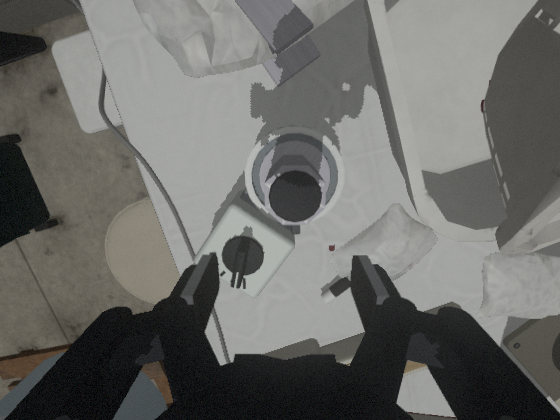

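```bash
cat > dial.py <<'E'
from h import *
np.set_printoptions(suppress=True,precision=4)
def bar(c,d,D=(.504,.25)):
    uv,P=c.cloud(d); m=(np.hypot(P[:,0]-D[0],P[:,1]-D[1])<.035)&(P[:,2]>.108)&(P[:,2]<.125)
    q=P[m][:,:2]; cc=q.mean(0); v=np.linalg.svd(q-cc)[2][0]; v*=np.sign(v[1]); t=(q-cc)@v; w=(q-cc)@[-v[1],v[0]]
    D2=cc+v*(t.max()+t.min())/2+np.array([-v[1],v[0]])*(w.max()+w.min())/2
    print('bar n',len(q),'c',D2,'az',np.degrees(np.arctan2(v[1],v[0])),'len',np.ptp(t),'w',np.ptp(w),'z',P[m][:,2].mean())
E
python3 - <<'E'
from dial import *
W=np.load('w6.npz',allow_pickle=True); c=Cam('wrist',W['m'].item()); bar(c,W['d'])
im=W['im']; save('w6z.png',cv2.resize(im[120:310,180:350],None,fx=3.1,fy=3.1,interpolation=cv2.INTER_CUBIC))
cs=Cam('scene'); T=snapshot('scene'); bar(cs,T[1])
p=cs.plane([[378.7,271.3]],.068)[0,:2]; v=p-[.5248,.1536]; print('pointer scene',p,np.linalg.norm(v),np.degrees(np.arctan2(v[1],v[0])))
E
```

```text
bar n 429 c [0.504  0.2495] az 124.47818493901734 len 0.042382213973184105 w 0.010234539735136737 z 0.11593537101967764
bar n 134 c [0.5055 0.2516] az 123.57137541931387 len 0.04065828201387579 w 0.012713060765298068 z 0.11373110582717628
pointer scene [0.4868 0.1951] 0.05626988630230417 132.41281381474045
```

View pics/w6z.png

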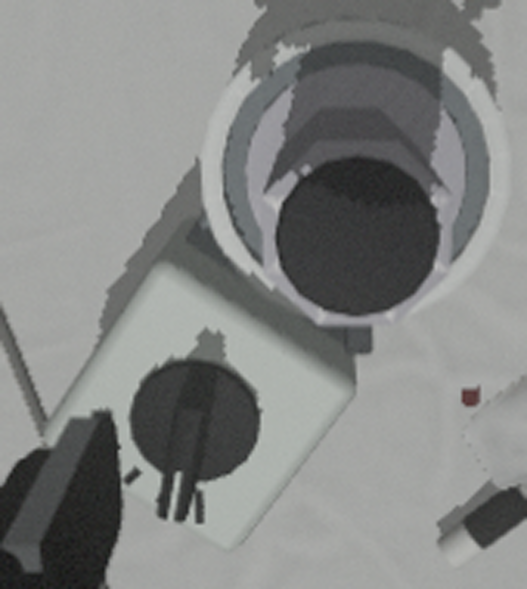

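Emit:
{"method": "step_arm", "body": {"rows": [0.035, -0.003, 0.02, 0, -4, 0.035, -0.004, 0.025, 0, -4, 0.035, -0.004, 0.025, 0, -3, 0.035, -0.002, 0.012, -0.01, 0, 0.035, 0, 0, -0.02, 0]}}

```text
clock: 21.65
tcp_pos: [0.5029, 0.2505, 0.1934]
tool_rot: [2.742, -1.453, 0.093]
contact_force: [-0.0, -0.4, -0.0]
grip_width: 0.0347
```

```bash
python3 - <<'E'
from dial import *
st()
E
```

```text
t 21.65 tcp [0.5029 0.2505 0.1934] jaw -145.86 z [ 0.0356 -0.0609 -0.9975] F [-0.  -0.4 -0. ] w 0.0347 q [ 0.383  0.185 -0.225  1.15  -0.07  -1.784]
```

Emit:
{"method": "step_arm", "body": {"rows": [0.035, 0.002, -0.002, -0.015, 0, 0.035, 0, 0, -0.025, 0, 0.035, 0, 0, -0.02, 0, 0.035, 0, 0, -0.005, 0, 0.035, 0, 0, 0, 0]}}

```text
clock: 22.07
tcp_pos: [0.4978, 0.2448, 0.1155]
tool_rot: [2.731, -1.442, 0.077]
contact_force: [-0.1, -0.5, -0.0]
grip_width: 0.0348
```

```bash
python3 - <<'E'
from dial import *
st()
E
```

```text
t 22.07 tcp [0.4978 0.2448 0.1155] jaw -145.72 z [ 0.0199 -0.0694 -0.9974] F [-0.1 -0.5 -0. ] w 0.0348 q [ 0.378  0.25  -0.321  1.007 -0.072 -1.791]
```

Emit:
{"method": "step_arm", "body": {"rows": [0.035, 0.008, 0.004, 0.0, 0, 0.035, 0.002, 0.001, 0, 0, 0.035, 0.001, 0, -0.006, 0, 0.035, 0.001, 0.0005, -0.008, 0, 0.035, 0.001, 0.0005, -0.005, 0]}}

```text
clock: 22.48
tcp_pos: [0.5149, 0.2513, 0.0986]
tool_rot: [2.733, -1.445, 0.083]
contact_force: [0.1, 0.0, -0.5]
grip_width: 0.0353
```

```bash
python3 - <<'E'
from dial import *
st()
E
```

```text
t 22.48 tcp [0.5149 0.2513 0.0986] jaw -145.78 z [ 0.0249 -0.0681 -0.9974] F [ 0.1  0.  -0.5] w 0.0353 q [ 0.378  0.293 -0.303  0.977 -0.073 -1.79 ]
```

Emit:
{"method": "step_arm", "body": {"rows": [0.035, -0.009, -0.003, 0.0, 0, 0.035, 0, 0, 0, 0, 0.035, 0, 0, 0, 0, 0.035, 0, 0, 0, 0, 0.035, 0, 0, 0, 0]}}

```text
clock: 22.9
tcp_pos: [0.5047, 0.248, 0.0982]
tool_rot: [2.733, -1.445, 0.083]
contact_force: [-0.5, -0.3, 0.6]
grip_width: 0.035
```

```bash
python3 - <<'E'
from dial import *
st()
E
```

```text
t 22.9 tcp [0.5047 0.248  0.0982] jaw -145.77 z [ 0.0245 -0.0683 -0.9974] F [-0.5 -0.3  0.6] w 0.035 q [ 0.379  0.277 -0.326  0.97  -0.073 -1.789]
```

Emit:
{"method": "step_arm", "body": {"rows": [0.025, 0, 0, -0.004, 0, 0.018, 0, 0, 0, 0, 0.012, 0, 0, 0, 0, 0.008, 0, 0, 0, 0, 0.007, 0, 0, 0, 0]}}

```text
clock: 23.32
tcp_pos: [0.5047, 0.2479, 0.0948]
tool_rot: [2.733, -1.445, 0.084]
contact_force: [-0.6, 0.4, -1.0]
grip_width: 0.0091
```

```bash
python3 - <<'E'
from dial import *
s=st(); print(s['ft_torque'])
E
```

```text
t 23.32 tcp [0.5047 0.2479 0.0948] jaw -145.78 z [ 0.0251 -0.0683 -0.9974] F [-0.6  0.4 -1. ] w 0.0091 q [ 0.38   0.28  -0.33   0.962 -0.073 -1.789]
[ 0.1642 -0.1246 -0.0144]
```

Emit:
{"method": "step_arm", "body": {"rows": [0.007, 0, 0, 0, 3, 0.007, 0, 0, 0, 3, 0.007, 0, 0, 0, 0, 0.007, 0, 0, 0, 0, 0.007, 0, 0, 0, 0]}}

```text
clock: 23.73
tcp_pos: [0.5048, 0.248, 0.0948]
tool_rot: [2.809, -1.299, 0.088]
contact_force: [-1.7, -0.7, 0.8]
grip_width: 0.0083
```

```bash
python3 - <<'E'
from dial import *
s=st(); print(s['ft_torque'])
E
```

```text
t 23.73 tcp [0.5048 0.248  0.0948] jaw -139.67 z [ 0.0325 -0.0646 -0.9974] F [-1.7 -0.7  0.8] w 0.0083 q [ 0.379  0.275 -0.337  0.952 -0.072 -1.896]
[0.127  0.0862 0.0198]
```

Emit:
{"method": "step_arm", "body": {"rows": [0.005, 0, 0, 0, 3, 0.005, 0, 0, 0, 3, 0.005, 0, 0, 0, 2, 0.005, 0, 0, 0, 2, 0.005, 0, 0, 0, 2]}}

```text
clock: 24.15
tcp_pos: [0.505, 0.2481, 0.0948]
tool_rot: [2.933, -1.013, 0.093]
contact_force: [-1.4, 0.0, 1.1]
grip_width: 0.009
```

```bash
python3 - <<'E'
from dial import *
s=st(); print(s['ft_torque'])
T=snapshot('scene'); bar(Cam('scene'),T[1])
save('s21.png',cv2.resize(T[0][230:330,330:430],None,fx=5,fy=5,interpolation=cv2.INTER_CUBIC))
E
```

```text
t 24.15 tcp [0.505  0.2481 0.0948] jaw -128.13 z [ 0.0446 -0.055  -0.9975] F [-1.4  0.   1.1] w 0.009 q [ 0.377  0.266 -0.35   0.934 -0.068 -2.1  ]
[ 0.2272  0.2317 -1.7271]
bar n 121 c [0.5089 0.2517] az 95.54983775573693 len 0.03465642211740344 w 0.026486781024386438 z 0.11565520845174385
```

View pics/s21.png

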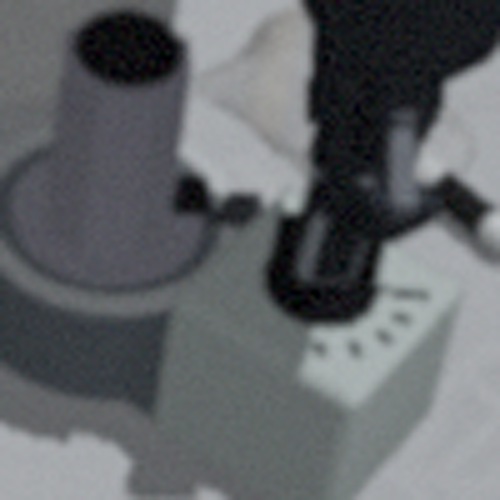

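Emit:
{"method": "step_arm", "body": {"rows": [0.02, 0, 0, 0, 0, 0.02, 0, 0, 0, 0, 0.007, 0, 0, 0, 0, 0.007, 0, 0, 0, 0, 0.007, 0, 0, 0, 0]}}

```text
clock: 24.62
tcp_pos: [0.5049, 0.2482, 0.0947]
tool_rot: [2.931, -1.017, 0.093]
contact_force: [-0.8, -1.1, 0.6]
grip_width: 0.0099
```

```bash
python3 - <<'E'
from dial import *
s=st(); print(s['ft_torque'])
E
```

```text
t 24.62 tcp [0.5049 0.2482 0.0947] jaw -128.32 z [ 0.044  -0.0552 -0.9975] F [-0.8 -1.1  0.6] w 0.0099 q [ 0.377  0.266 -0.349  0.935 -0.068 -2.097]
[ 0.1961  0.1109 -0.7793]
```

Emit:
{"method": "step_arm", "body": {"rows": [0.007, 0, 0, 0, -6, 0.007, 0, 0, 0, -6, 0.007, 0, 0, 0, -6, 0.007, 0, 0, 0, -6, 0.007, 0, 0, 0, -6]}}

```text
clock: 25.03
tcp_pos: [0.5041, 0.2484, 0.0947]
tool_rot: [2.541, -1.755, 0.073]
contact_force: [-0.4, -0.6, -0.2]
grip_width: 0.0088
```

```bash
python3 - <<'E'
from dial import *
s=st(); print(s['ft_torque'])
E
```

```text
t 25.03 tcp [0.5041 0.2484 0.0947] jaw -159.3 z [ 0.009  -0.07   -0.9975] F [-0.4 -0.6 -0.2] w 0.0088 q [ 0.378  0.289 -0.318  0.981 -0.068 -1.554]
[0.0126 0.0766 0.0949]
```

Emit:
{"method": "step_arm", "body": {"rows": [0.007, 0, 0, 0, -6, 0.007, 0, 0, 0, -6, 0.007, 0, 0, 0, -6, 0.007, 0, 0, 0, -6, 0.007, 0, 0, 0, -6]}}

```text
clock: 25.45
tcp_pos: [0.5035, 0.2484, 0.0946]
tool_rot: [1.97, -2.361, 0.05]
contact_force: [-0.8, 0.2, 1.0]
grip_width: 0.0085
```

Emit:
{"method": "step_arm", "body": {"rows": [0.007, 0, 0, 0, -5, 0.007, 0, 0, 0, -5, 0.007, 0, 0, 0, -3, 0.007, 0, 0, 0, 0, 0.007, 0, 0, 0, 0]}}

```text
clock: 25.87
tcp_pos: [0.5033, 0.2485, 0.0946]
tool_rot: [1.679, -2.571, 0.039]
contact_force: [-1.1, 0.6, -0.2]
grip_width: 0.0089
```

```bash
python3 - <<'E'
from dial import *
s=st(); print(s['ft_torque'])
E
```

```text
t 25.87 tcp [0.5033 0.2485 0.0946] jaw 156.27 z [-0.0452 -0.0601 -0.9972] F [-1.1  0.6 -0.2] w 0.0089 q [ 0.364  0.316 -0.281  1.037 -0.04  -0.792]
[ 0.0396  0.0517 -0.0317]
```

Emit:
{"method": "step_arm", "body": {"rows": [0.012, 0, 0, 0, 0, 0.02, 0, 0, 0, 0, 0.03, 0, 0, 0, 0, 0.035, 0, 0, 0.01, 0, 0.035, 0, 0, 0.025, 0]}}

```text
clock: 26.28
tcp_pos: [0.4998, 0.2469, 0.1256]
tool_rot: [1.681, -2.558, 0.037]
contact_force: [-0.3, -0.5, -0.1]
grip_width: 0.0351
```

Emit:
{"method": "step_arm", "body": {"rows": [0.035, 0, 0, 0.03, 0, 0.035, 0, 0, 0.04, 0, 0.035, 0, 0, 0.04, 0, 0.035, -0.01, 0, 0.02, 0, 0.035, -0.02, 0.01, 0, 0]}}

```text
clock: 26.7
tcp_pos: [0.4725, 0.2561, 0.2679]
tool_rot: [1.684, -2.565, 0.042]
contact_force: [-0.6, 1.2, 0.4]
grip_width: 0.0348
```

```bash
python3 - <<'E'
from dial import *
s=st()
m=camera_model('wrist'); im,d=snapshot('wrist'); np.savez('w7.npz',im=im,d=d,m=np.array(m,dtype=object)); save('w7.png',im)
bar(Cam('wrist',m),d)
T=snapshot('scene'); np.savez('s22.npz',im=T[0],d=T[1]); bar(Cam('scene'),T[1])
save('s22.png',cv2.resize(T[0][210:330,310:430],None,fx=5,fy=5,interpolation=cv2.INTER_CUBIC))
E
```

```text
t 26.7 tcp [0.4725 0.2561 0.2679] jaw 156.53 z [-0.0457 -0.0626 -0.997 ] F [-0.6  1.2  0.4] w 0.0348 q [ 0.398  0.153 -0.106  1.379 -0.04  -0.762]
bar n 384 c [0.5032 0.2489] az 67.03405819845098 len 0.040896138347607094 w 0.010257046791402952 z 0.11628750042868873
bar n 114 c [0.5048 0.2514] az 67.37452338427185 len 0.04280856750373571 w 0.01103402342432943 z 0.11416021003729429
```

View pics/w7.png

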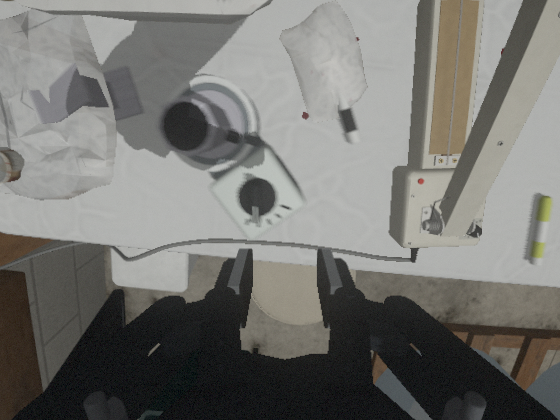

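View pics/s22.png

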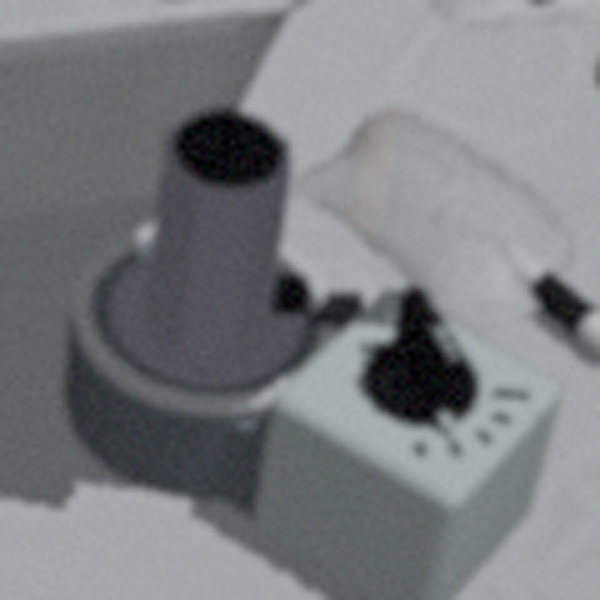

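```bash
python3 - <<'E'
from dial import *
from chk import cup
T=np.load('w7.npz',allow_pickle=True); im=T['im']; save('w7z.png',cv2.resize(im[135:250,195:315],None,fx=5,fy=5,interpolation=cv2.INTER_CUBIC))
im,d=snapshot('top'); save('t7.png',cv2.resize(im[200:290,100:220],None,fx=6,fy=6,interpolation=cv2.INTER_CUBIC))
cup(.5235,.153,.07,.14)
E
```

```text
198 [0.543  0.171  0.1065] az 44.5 el -0.1
145 [0.5498 0.1539 0.1064] az -0.6 el 0.6
147 [0.5249 0.1785 0.1045] az 88.2 el 0.4
66 [0.542  0.1689 0.1083] az 41.4 el 0.2
centre [0.5249 0.1536]
```

View pics/w7z.png

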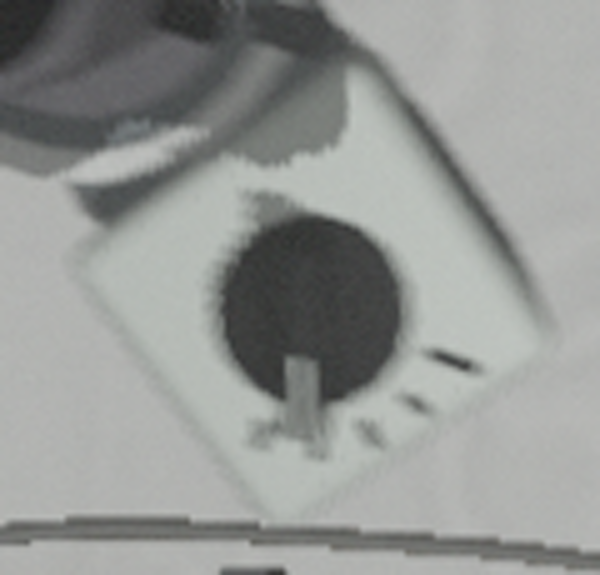

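View pics/t7.png

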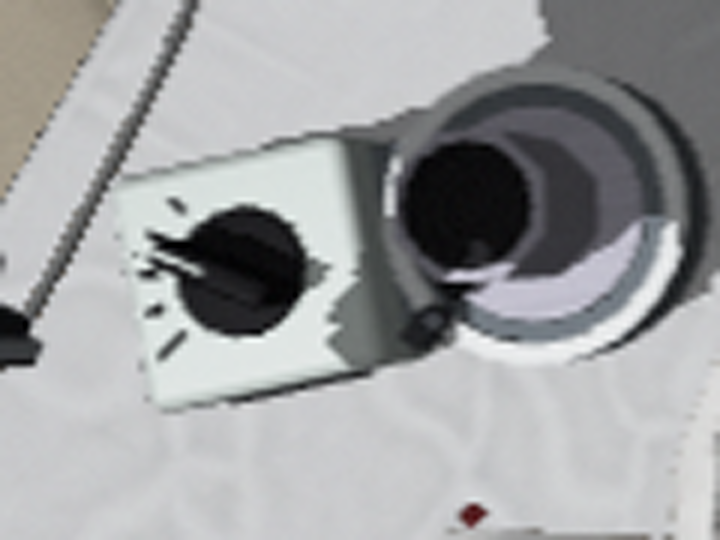

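```bash
python3 - <<'E'
from dial import *
from mill import circ
T=np.load('w7.npz',allow_pickle=True); c=Cam('wrist',T['m'].item())
z=lambda a:np.array(a,float)/5+np.array([195,135])+(.1-.5)
mk=c.plane(z([[453,360],[415,403],[370,435],[320,447],[262,432]]),.08)[:,:2]; D0,r=circ(mk[1:]); print('marks centre',D0,r)
ln=c.plane(z([[302,357],[304,437]]),.116)[:,:2]; v=ln[1]-ln[0]; print('line',ln,np.degrees(np.arctan2(v[1],v[0])))
for D in (D0,np.array([.5032,.2489])):
    print(D,[np.degrees(np.arctan2(*(x-D)[::-1])).round(1) for x in mk])
E
```

```text
marks centre [0.5027 0.256 ] 0.029311744931710026
line [[0.5023 0.2533]
 [0.5094 0.2696]] 66.48239944752508
[0.5027 0.256 ] [np.float64(142.7), np.float64(117.5), np.float64(90.8), np.float64(66.2), np.float64(37.8)]
[0.5032 0.2489] [np.float64(134.6), np.float64(113.0), np.float64(91.5), np.float64(71.6), np.float64(48.0)]
```

```bash
python3 - <<'E'
from dial import *
T=snapshot('scene'); bar(Cam('scene'),T[1]); st(); print(env.hand_in())
E
```

```text
bar n 113 c [0.5046 0.2509] az 67.0912087644995 len 0.043967998416858 w 0.011183194552588836 z 0.11428412915708094
t 26.95 tcp [0.4685 0.2556 0.2613] jaw 156.66 z [-0.0559 -0.0664 -0.9962] F [-0.1  0.6  0.2] w 0.0352 q [ 0.4    0.157 -0.116  1.376 -0.039 -0.763]
the job is handed in; nothing more can be done
None
```

The job is handed in at 27 s of the 72 s allowed. The cup stands upright on the mill's plate with its lug facing the pointer, and the dial is at the third short mark.

**What I did**
- I could not tilt the hand, so I pivoted the cup upright in a light grip, first against the rest's lip and then on the open table. I stood it about 115 mm along the rest's y, let go, and confirmed it stood upright within 1°.
- I gripped it again from above, set it on the plate and released it.
- I turned the dial to the third short mark and lifted clear.

**Last checks**
- **Cup:** upright within about 1°. In the scene camera its centre is about 1–2 mm from the plate's centre.
- **Lug:** it points to about 134–136°. My readings of the pointer's direction ranged from 132° to 140°, most of them near 136°.
- **Dial:** it points to 67°. The third mark measured 64–72° across views, and 67° is what the long mark (about 136°) implies.
- **Hand:** nothing was touching the robot at hand-in.

**What disagreed or went wrong**
- The dial started at 124°, half-way between the long mark and the first short mark, not on either one. I turned it back to the end stop to check: the stop was near the long mark, so I trusted the marks.
- My first push in the rest, with a firm grip, reached about 72 N at the wrist. It tilted the tool by up to 10° instead of turning the cup, and at one point the cup slipped back into the rest before I eased the grip.
- The cup stood about 30 mm toward the robot from its first spot on the table, beside a crumpled bag; I saw no force from the bag. I did not check the other objects one by one at the end.

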